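# Run a test piece along the drying rail to the extraction station

## Task

Draw the yellow-headed gate pin out of its sloping brass sleeve and stand it, tip down, in the blue parking cup. Then slide the orange-tabbed ring carrier with its test piece along the bent rail, round both corners, right up to the red stop under the clear canopy, and leave it hanging there upright. Do not bump the canopy, and leave the cans, bottles and tumbler where they stand.

Things in the scene. Friction and masses are not known exactly. Their poses are not given: they have to be found in the camera images.
- rack: Fixed drying rail on a grey foot 12 mm high: a bent steel rod 8 mm in diameter, held only at its ends. Origin: on the table under the rail's middle, z up; place and yaw (within 0.2 rad of 0) vary. In its frame (mm) the rod rises at (-65,-190), runs level at z 140 (centre line) along +y to corner 1 (-65,-50), straight to corner 2 (60,20), along +y to (60,172), then down.
- corner1 (a point): Where the centre lines of the rail's first and middle legs meet; the rod itself is rounded there to 18 mm radius. Same axes as the rack.
- corner2 (a point): Where the centre lines of the rail's middle and last legs meet; the rod itself is rounded there to 18 mm radius. Same axes as the rack.
- stop (a point): On the rod's centre line at the near face of the red stop disc (28 mm in diameter); in the rack's frame at (60, 153, 140) mm. Same axes as the rack.
- sleeve_mouth (a point): Centre of the upper mouth of the brass sleeve, at (-22, -75, 103) mm in the rack's frame, whose axes it shares. The sleeve leans 35 degrees from vertical, its upper end towards the rack's -x. 20 mm outside, 12 mm bore, 35 mm deep, bottom closed.
- carrier: Loose, 0.14-0.24 kg, on the first leg short of the pin. Origin: centre of its ring (38 mm outside, 22 bore, 12 thick), y = ring axis, along the rod, z up. Orange tab on top: 10 mm thick along y, 26 wide, z 18 to 60. Steel test piece below, 28 mm wide, to z -66. Hanging, its origin is 7 mm below the rod's centre; lifted 7 mm it clears the rod. Turns freely about the rod; let go, it swings and settles in about 2 s near upright.
- pin: Loose gate pin, about 0.1 kg. Origin: centre of its lower tip, z along the shaft to the head. Steel shaft 10 mm in diameter, 138 mm long; yellow round head 16 mm in diameter, z 138 to 176. Its lowest 34 mm stand in the sleeve (1 mm play all round), so it leans 35 degrees, head towards the rack's -x, and crosses beside the rod so that the carrier cannot pass. Drawn 36 mm along its axis it is free.
- cup: Fixed upright blue parking cup, to the left or right of the rail. Origin: on the table, under its axis, z up. 48 mm outside, 40 mm bore, 80 mm high, inner floor at z 8 mm; dark round foot 66 mm in diameter, 6 mm high. A pin let go in it leans on its rim.
- canopy: Fixed clear plate, orange front edge, over the end of the rail. Its frame coincides with the rack's. In it (mm) the plate spans x 52 to 155, y 110 to 210, z 290 to 295; two posts 10 mm thick stand at (145, 120) and (145, 200). A tool pointing straight down does not fit at the stop: lean its body towards the rack's -x by about 30 degrees.
- can_red: Bystander: red spray can, 52 mm in diameter, 150 mm high, origin under its centre. It stands where the cup might have been, on the other side of the rail.
- can_white: Bystander: white spray can with red cap, 56 mm in diameter, 170 mm high, origin under its centre.
- water_bottle: Bystander: clear water bottle, red cap, 62 mm in diameter, 190 mm high, origin under its centre.
- spray_bottle: Bystander: small clear bottle, white cap, 48 mm in diameter, 140 mm high, origin under its centre.
- tumbler: Bystander: white plastic tumbler turned upside down, 64 mm across at the table, 85 mm high, origin under its centre.
Mind the look-alikes: they are no part of the job. Of the things shaped like the pin, the steel one is meant. There is more than one size of the carrier; the job needs the smaller.

How it is judged:
On the way, in this order (a step that is already met when the one before it is completed fails the run):
1. the pin stands in the parking cup (horizontal distance between pin and cup below 0.026 m and z of pin in the frame of cup between -0.005 and 0.03 m and angle between pin's own z axis and vertical below 0.7 rad), for 0.2 s.
2. the carrier is at the red stop (y of carrier in the frame of rack above 0.139 m and x of carrier in the frame of rack between 0.045 and 0.075 m and z of carrier in the frame of rack above 0.12 m), for 0.2 s.
At the end, for the whole second after the job is handed in: The pin stands at rest tip down in the cup (tip within 26 mm of the cup's axis and at most 30 mm above its underside, leaning less than 0.7 rad); the carrier hangs on the last leg with its ring at most 8 mm short of the red stop, within 0.4 rad of upright, at rest (all of step 1 and all of step 2 and angle between carrier's own z axis and vertical below 0.4 rad and linear speed of each of carrier, pin below 0.03 m/s and angular speed of carrier below 0.5 rad/s); the robot touches nothing.
It fails at once if the canopy is bumped (more than 8 N) (contact force between anything else and canopy above 8 N).
It fails at once if a can, bottle or the tumbler is moved by more than 30 mm (distance of any of can_red, can_white, water_bottle, spray_bottle, tumbler from where it was at the start of the episode above 0.03 m).
It also fails if it takes over 72 s, if anything falls off the work surface, if the arm or the gripper's body presses on something with over 40 N, if the wrist force passes 120 N, or if a joint passes its speed limit or range.

## Robot

A 7-joint arm with a two-finger parallel gripper is mounted at the origin on the work surface. World frame = base frame: x ahead of the robot, y to its left, z up, the work surface at z = 0. Lengths are in m, angles in rad, forces in N, time in s.
With the tool pointing down it reaches from about 0.425 to 0.825 m from the base axis. Payload 3.6 kg.
Tool frame: the origin (TCP) lies midway between the tips of the shut fingers; the grasp point (between the pads) lies 19 mm behind it; z points along the fingers, y is the direction in which the jaws open and shut (so a half turn about z gives the same grasp; the last joint's range is limited). The gripper opens to 93 mm and grips with 3 to 60 N. Pads are 15 mm wide; open, the fingers measure 128 mm over their backs; the gripper's body (75 mm by 188 mm) begins 65 mm behind the grasp point.
Start: joints at [-0.026, 0.615, -0.013, 1.423, 0.008, 1.103, -0.04], TCP at [0.65, 0, 0.219] pointing down, gripper open.
Joint ranges: [-3.12, 3.12], [-0.3, 2.06], [-1.34, 1.32], [0.26, 2.42], [-1.36, 4.5], [0.01, 1.98], [-2.84, 2.84]. Speed limits (rad/s): [2.79, 2.79, 3.14, 3.14, 3.14, 3.14, 3.14].

## Interface

Orientations are given as a rotation vector (axis times angle).
In Python, from station import arm, camera, job, recognise gives the robot as it stands.
- The arm moves only by the tool play_rows, never from a script. Its argument "steps" is a list of rows, each a list of 4 numbers: the shift along the tool's x, y, z in cm, then the turn about the tool's z in rad. In form: [[tx, ty, tz, spin], ...]. A call has 1 to 12 rows; each row shifts and turns the pose as measured when the row begins, along the tool's axes as they then stand; what a row does not reach is not made up. A row lasts 1/8 s, in which the tool goes at most 62.5 mm and 10.7 degrees, less where a joint would pass 70% of its speed; a pose out of reach is approached as far as the arm can. A call with a gripper value outside its range is refused whole. "fingers" is the finger opening in cm, from 0 to 9.3, set as the call begins (left out, the last holds). The fingers move at their own pace and stop on an object; "grip_force" is the grip in N (left out, the last holds). Time passes only in rows, so rows that do not move let the fingers close. It gives the time, the measured TCP pose, the force and the opening at its end, in the units of the state.
- arm.read_state(): the state, without advancing time (a new reading comes with each control period).
- camera(name): name is "scene" or "side" or "wrist"; returns a dict with "color" (384x512x3 uint8, red, green, blue), "fx", "fy", "cx", "cy" (pixels), "T" (4x4, takes a point from camera to world coordinates); the wrist camera has in their place "mount" (4x4, takes a point from camera to tool coordinates, whose origin is the TCP and whose axes are the flange's). Camera axes: x right, y down, z forward; pixel columns grow to the right and rows downward; lengths in m; the calibration is good to about 2 mm. The wrist camera is an equidistant fisheye: a pixel r from the principal point sees the ray r / f radians off the axis. A picture is of the moment at which its call begins: read the wrist's pose just before it. There is no depth.
- job.hand_in(): hands the job in, once; it reports no verdict.
Trained networks look in the newest picture that a camera, given by its name, has taken for a name from the list of things; names that differ only in an ending like _2 or _b are one class to them, and where a whole thing is asked for, a point or a joint stands for the part that bears it (a point fixed in the world has none). Each returns a list of dicts, best first, with "p" (0 to 1); they miss things now and then, are a little off and sometimes report something else, mostly with a low value. They report only what shows in the picture. A call takes as long as a camera call. They do not tell look-alikes from the thing itself.
- recognise(camera, target): "at" ([x, y, z] in m, in world coordinates, good to about 4 mm: the middle of the surface that is visible of it).
The state is a dict: "time_s": time; "q": joint angles; "qd": joint speeds; "effort": joint torques, N m; "eef_pos": TCP position; "orientation": TCP orientation; "ft_force": force on the tool from outside, world axes, zero at the start; "moment": the same for the moment, N m; "finger_gap": finger opening in m.
Only numpy, scipy, OpenCV 4.12 (cv2) and the standard library are available. Lean on these libraries where they do the work, as an engineer would, in place of code of your own. Each camera call takes 0.05 s, during which the arm holds its last target.

## Working session

There is one attempt and no reset: what is moved stays moved. The work goes in short steps, Python scripts to look and compute and a tool call to move; the robot and the scene stay as the last step left them, time stands still between calls to the robot, and variables do not carry over. Pictures are saved under pics/ and viewed, and the job is handed in when it is done.

Besides the shell and the picture viewer there is one more tool, called after "Emit:" as name([rows], argument=value, ...), one row to a line, values as JSON. play_rows: Moves the arm, as the interface text tells. Its arguments: {"type":"object","properties":{"steps":{"type":"array","items":{"type":"array","items":{"type":"number"}}},"fingers":{"type":"number"},"grip_force":{"type":"number"}},"required":["steps"]}

```bash
ls; mkdir -p pics; python3 - <<'E'
from station import arm,camera,job,recognise
import cv2
s=arm.read_state();print(s)
for n in ["scene","side","wrist"]:
    c=camera(n);cv2.imwrite(f"pics/{n}0.png",c["color"][:,:,::-1])
    print(n,c["fx"],c["fy"],c["cx"],c["cy"]);print(c.get("T",c.get("mount")))
    for t in ["rack","corner1","corner2","stop","sleeve_mouth","carrier","pin","cup","canopy"]:
        try: print(t,[(round(d["p"],2),[round(float(v),3) for v in d["at"]]) for d in recognise(n,t)])
        except Exception as e: print(t,e)
E
```

```text
pics
{'time_s': 0.0, 'q': array([-0.02647989,  0.61592577, -0.01261827,  1.42491137,  0.00811536,
        1.10338838, -0.04040871]), 'qd': array([-6.23324285e-04,  1.02869114e-03,  1.38766305e-03, -7.03668919e-05,
       -8.88565369e-04,  4.52704608e-05,  2.08491886e-06]), 'effort': array([ 5.37042069e-04, -4.58937871e+01,  2.08912762e-01, -1.65743172e+01,
       -6.11085235e-02,  2.03703978e-02,  2.53581929e-04]), 'eef_pos': array([ 6.49200562e-01, -7.69056594e-06,  2.17472793e-01]), 'orientation': array([-2.22012326, -2.22022603,  0.00292187]), 'ft_force': array([-0.0182746 , -0.24251765,  0.37661967]), 'moment': array([0.00839722, 0.03390117, 0.00823874]), 'finger_gap': 0.09301937975353369}
scene 373.0889521480227 373.0889521480227 256.171121183028 183.8215700010456
[[ 0.63746979  0.4575158  -0.61992868  1.15617424]
 [ 0.77010046 -0.35325473  0.53118394 -0.43391696]
 [ 0.02403231 -0.81602107 -0.57752234  0.62611849]
 [ 0.          0.          0.          1.        ]]
rack [(0.62, [0.545, -0.037, 0.011])]
corner1 [(0.82, [0.545, -0.034, 0.011])]
corner2 [(0.82, [0.545, -0.034, 0.01
[... 1252 characters left out ...]
51298e-04  2.20947427e-04]
 [ 9.06502802e-04 -2.69984824e-01  9.62864151e-01 -1.65856443e-01]
 [ 0.00000000e+00  0.00000000e+00  0.00000000e+00  1.00000000e+00]]
rack [(0.73, [0.557, 0.067, 0.007])]
corner1 [(0.95, [0.557, 0.068, 0.008])]
corner2 [(0.95, [0.557, 0.068, 0.008])]
stop [(0.69, [0.502, -0.07, 0.122]), (0.69, [0.52, -0.316, 0.001]), (0.68, [0.559, 0.068, 0.012])]
sleeve_mouth [(0.57, [0.554, 0.065, 0.012]), (0.25, [0.778, -0.045, 0.098])]
carrier []
pin [(0.61, [0.327, 0.237, 0.01]), (0.53, [0.505, -0.068, 0.127]), (0.31, [0.681, 0.11, 0.291])]
cup [(0.64, [0.521, -0.316, 0.001])]
canopy [(0.95, [0.682, 0.109, 0.296]), (0.47, [0.554, 0.069, 0.011]), (0.23, [0.428, 0.114, 0.066])]
```

View pics/scene0.png

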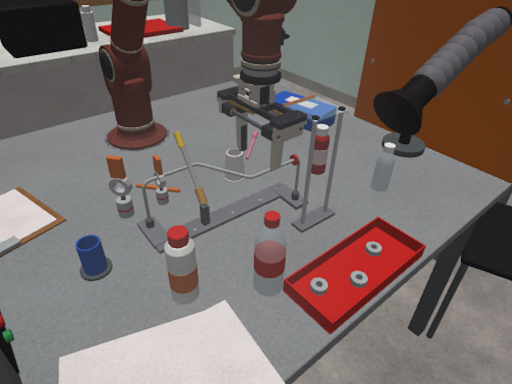

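View pics/side0.png

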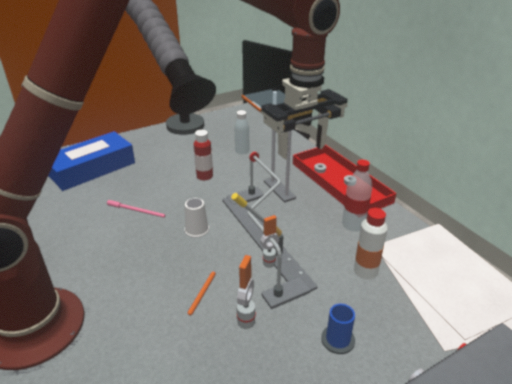

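View pics/wrist0.png

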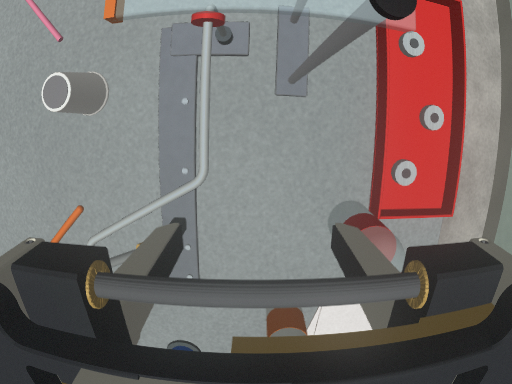

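```bash
python3 - <<'E'
import cv2
a=cv2.imread("pics/scene0.png");cv2.imwrite("pics/sceneZ.png",cv2.resize(a[100:250,100:340],(800,500),interpolation=cv2.INTER_CUBIC))
a=cv2.imread("pics/side0.png");cv2.imwrite("pics/sideZ.png",cv2.resize(a[140:335,210:330],None,fx=3,fy=3,interpolation=cv2.INTER_CUBIC))
E
```

```text
(no output)
```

View pics/sceneZ.png

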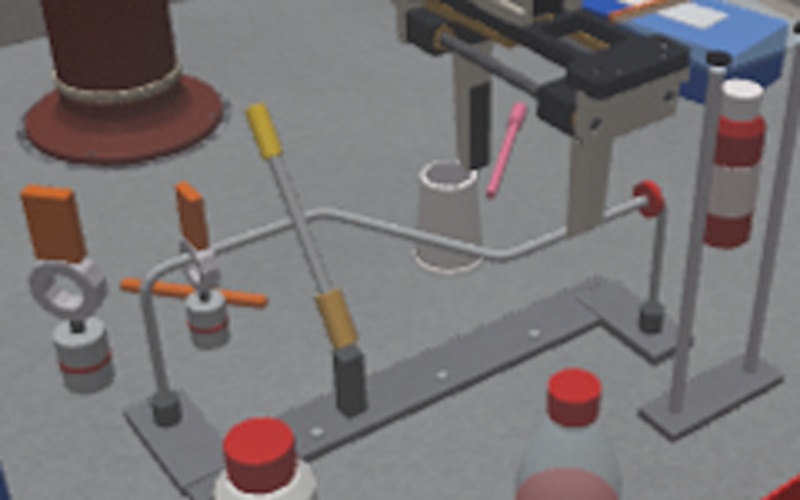

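View pics/sideZ.png

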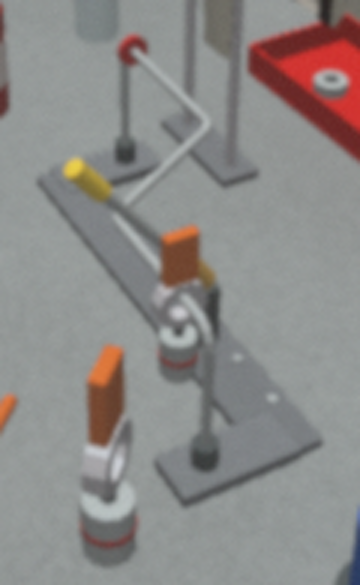

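```bash
cat > h.py <<'E'
import numpy as np, cv2
from scipy.spatial.transform import Rotation as R
from scipy.optimize import least_squares
from station import arm,camera,job,recognise
SC=dict(f=373.089,c=(256.171,183.822),T=np.array([[0.63746979,0.4575158,-0.61992868,1.15617424],[0.77010046,-0.35325473,0.53118394,-0.43391696],[0.02403231,-0.81602107,-0.57752234,0.62611849],[0,0,0,1]]))
SI=dict(f=448.315,c=(253.846,188.033),T=np.array([[0.86545795,-0.2861839,0.41119499,0.09651371],[-0.50097375,-0.48979153,0.71353315,-0.73797426],[-0.00280188,-0.82353083,-0.56726459,0.74969602],[0,0,0,1]]))
MOUNT=np.array([[4.40065338e-06,-9.62864545e-01,-2.69984939e-01,7.45555286e-02],[9.99999589e-01,2.48979335e-04,-8.71651298e-04,2.20947427e-04],[9.06502802e-04,-2.69984824e-01,9.62864151e-01,-1.65856443e-01],[0,0,0,1]])
def tool(s=None):
    s=s or arm.read_state(); T=np.eye(4);T[:3,:3]=R.from_rotvec(s["orientation"]).as_matrix();T[:3,3]=s["eef_pos"];return T
def proj(cam,P,T=None):
    P=np.atleast_2d(P)
    if cam=="wrist":
        M=T@MOUNT; p=(np.linalg.inv(M)@np.c_[P,np.ones(len(P))].T)[:3].T
        r=np.hypot(p[:,0],p[:,1]);th=np.arctan2(r,p[:,2]);k=297.319*th/np.maximum(r,1e-9)
        return np.c_[256.683+k*p[:,0],192.474+k*p[:,1]]
    c=SC if cam=="scene" else SI
    p=(np.linalg.inv(c["T"])@np.c_[P,np.ones(len(P))].T)[:3].T
    return np.c_[c["c"][0]+c["f"]*p[:,0]/p[:,2],c["c"][1]+c["f"]*p[:,1]/p[:,2]]
def rackT(x):
    T=np.eye(4);T[:3,:3]=R.from_rotvec([0,0,x[2]]).as_matrix();T[:2,3]=x[:2];return T
def xf(T,P):
    P=np.atleast_2d(P);return P@T[:3,:3].T+T[:3,3]
try: RK=np.load("rack.npy")
except Exception: RK=None
def grab(name,fn,box=None,k=1):
    s=arm.read_state();c=camera(name)["color"][:,:,::-1]
    if box: c=c[box[1]:box[3],box[0]:box[2]]
    cv2.imwrite("pics/"+fn,cv2.resize(c,None,fx=k,fy=k,interpolation=cv2.INTER_CUBIC)); return s
E
cat > fit.py <<'E'
from h import *
W0=np.eye(4);W0[:3,:3]=R.from_rotvec([-2.22012326,-2.22022603,0.00292187]).as_matrix();W0[:3,3]=[.6492,0,.21747]
def zs(u,v):return (100+u/3.333,100+v/3.333)
def zi(u,v):return (210+u/3,140+v/3)
c1=np.array([-65,-50]);c2=np.array([60,20])
d1=np.array([0,-1.]);dm=(c2-c1)/np.linalg.norm(c2-c1)
b=(d1+dm);b/=np.linalg.norm(b);a1=c1+2.87*b;a2=c2-2.87*b
A1=[*a1,140];A2=[*a2,140]
pts=[("scene",[60,155,140],zs(650,198)),("scene",A1,zs(322,213)),("scene",A2,zs(505,257)),
 ("side",[60,155,140],zi(132,50)),("side",A2,zi(207,124)),("wrist",[60,155,140],(208,18)),("wrist",A2,(203,178))]
lines=[("scene",[-65,-190,20],[-65,-190,110],zs(158,350)),("scene",[60,172,20],[60,172,110],zs(657,270)),
("side",[60,172,20],[60,172,110],zi(125,110)),("side",[-65,-190,20],[-65,-190,110],zi(207,390)),("side",[-65,-50,140],[60,20,140],zi(150,180)),("scene",[-65,-180,140],[-65,-60,140],zs(265,237)),("wrist",[60,30,140],[60,140,140],(206,100)),("wrist",[-65,-50,140],[60,20,140],(150,209))]
def res(x,full=False):
    T=rackT(x);r=[]
    for c,P,u in pts: r+=list(proj(c,xf(T,np.array(P)/1e3),W0)[0]-u)
    for c,P,Q,u in lines:
        p,q=proj(c,xf(T,np.array([P,Q])/1e3),W0);d=(q-p)/np.linalg.norm(q-p);n=np.array([-d[1],d[0]]);r.append(n@(np.array(u)-p))
    return np.array(r)
o=least_squares(res,[.55,-.05,0],loss="soft_l1");print(o.x);print(np.round(res(o.x),1))
np.save("rack.npy",o.x)
T=rackT(o.x)
for n,P in dict(c1=[-65,-50,140],c2=[60,20,140],stop=[60,153,140],mouth=[-22,-75,103]).items():print(n,xf(T,np.array(P)/1e3).round(4))
E
python3 fit.py
```

```text
[ 0.54538632  0.00139849 -0.02960999]
[-1.5 -0.  -0.2 -0.  -1.2 -0.6 -0.6  0.6 -0.5  0.6  1.   0.2 -0.  -2.4
  1.3  1.1  1.  -0.5 -0.5  1.7 -1.   0.3]
c1 [[ 0.4789 -0.0467  0.14  ]]
c2 [[0.606  0.0196 0.14  ]]
stop [[0.6099 0.1526 0.14  ]]
mouth [[ 0.5212 -0.0729  0.103 ]]
```

```bash
python3 - <<'E'
from h import *
for n in ["scene","side","wrist"]:
    camera(n)
    for t in ["cup","can_red","can_white","water_bottle","spray_bottle","tumbler","carrier","pin"]:
        print(n,t,[(round(d["p"],2),[round(float(v),3) for v in d["at"]]) for d in recognise(n,t)])
T=rackT(RK)
def onrack(n,P): print(n,[round(float(v),1) for v in proj("scene",xf(T,np.array(P)/1e3))[0]],[round(float(v),1) for v in proj("side",xf(T,np.array(P)/1e3))[0]])
d=np.array([-np.sin(np.radians(35)),0,np.cos(np.radians(35))]);m=np.array([-22,-75,103])
onrack("headtop",m+d*142);onrack("headbot",m+d*104);onrack("mouth",m)
for y in (-130,-140,-150): onrack(f"tabtop{y}",[-65,y,193]);onrack(f"tabbot{y}",[-65,y,151])
for c in ((.5,-.345),(.52,-.345)): print(c,proj("scene",[[*c,.08],[*c,0]]).round(1).tolist(),proj("side",[[*c,.08],[*c,0]]).round(1).tolist())
for n,b in (("scene",(60,130,220,290)),("side",(220,200,370,370))):
    grab(n,f"z1_{n}.png",b,4 if n=="scene" else 3.5)
E
```

```text
scene cup [(0.87, [0.533, -0.339, 0.048])]
scene can_red [(0.98, [0.553, 0.323, 0.087])]
scene can_white [(0.58, [0.712, -0.226, 0.106])]
scene water_bottle [(0.68, [0.798, -0.09, 0.11])]
scene spray_bottle [(0.79, [0.722, 0.4, 0.072])]
scene tumbler [(0.67, [0.433, 0.103, 0.057])]
scene carrier [(0.65, [0.387, -0.212, 0.091]), (0.55, [0.489, -0.142, 0.128])]
scene pin [(0.7, [0.473, -0.073, 0.171]), (0.6, [0.306, 0.277, 0.011])]
side cup [(0.61, [0.505, -0.345, 0.04]), (0.33, [0.673, -0.233, 0.101])]
side can_red [(0.76, [0.531, 0.313, 0.074]), (0.56, [0.53, -0.102, 0.011])]
side can_white [(0.81, [0.672, -0.237, 0.099]), (0.42, [0.534, -0.11, 0.007])]
side water_bottle [(0.85, [0.765, -0.089, 0.103])]
side spray_bottle [(0.67, [0.7, 0.396, 0.072])]
side tumbler [(0.58, [0.411, 0.093, 0.053]), (0.16, [0.683, 0.153, 0.168])]
side carrier [(0.86, [0.468, -0.147, 0.138]), (0.78, [0.372, -0.218, 0.085])]
side pin [(0.65, [0.452, -0.074, 0.189]), (0.5, [0.29, 0.276, 0.011])]
wrist cup [(0.52, [0.52, -0.315, 0.003])]
wrist can_red [(0.38, [0.685, 0.11, 0.293])]
wrist can_white [(0.7, [0.687, -0.195, 0.072])]
wrist water_bottle [(0.6, [0.774, -0.047, 0.099])]
wrist spray_bottle []
wrist tumbler [(0.79, [0.426, 0.117, 0.068])]
wrist carrier []
wrist pin [(0.85, [0.329, 0.241, 0.009]), (0.59, [0.502, -0.069, 0.122])]
headtop [176.3, 130.7] [236.4, 193.7]
headbot [182.1, 146.1] [246.0, 202.9]
mouth [197.6, 187.5] [269.8, 225.7]
tabtop-130 [163.6, 154.3] [265.8, 212.8]
tabbot-130 [165.8, 170.0] [265.5, 228.8]
tabtop-140 [159.5, 155.6] [268.3, 215.5]
tabbot-140 [161.8, 171.4] [267.9, 231.6]
tabtop-150 [155.4, 157.0] [270.8, 218.2]
tabbot-150 [157.8, 172.8] [270.4, 234.4]
(0.5, -0.345) [[80.2, 239.1], [89.3, 265.8]] [[337.5, 320.2], [333.3, 347.2]]
(0.52, -0.345) [[83.6, 244.5], [92.6, 271.4]] [[346.0, 315.8], [341.4, 342.8]]
```

View pics/z1_scene.png

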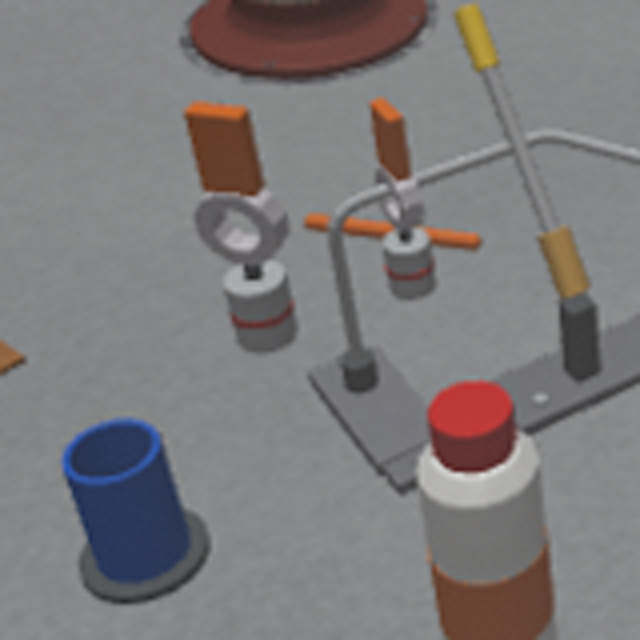

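View pics/z1_side.png

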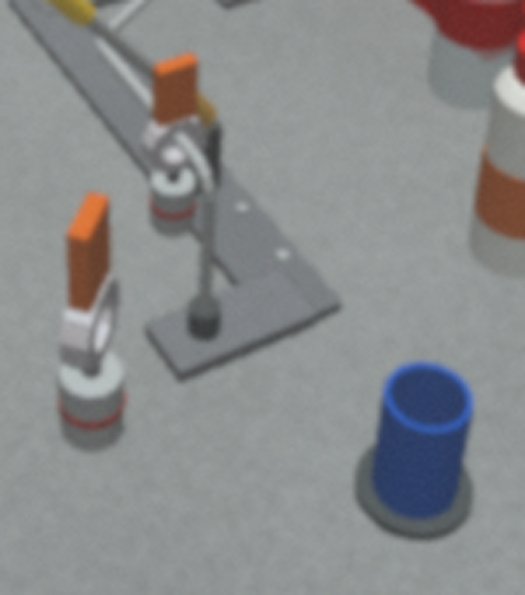

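```bash
python3 - <<'E'
from h import *
o=least_squares(lambda x:np.r_[(proj("scene",[[x[0],x[1],.08],[x[0],x[1],.006]])-[[88.3,243],[96.3,268.3]]).ravel(),(proj("side",[[x[0],x[1],.08],[x[0],x[1],.006]])-[[342.3,313.4],[338.3,340.9]]).ravel()],[.52,-.345])
print(o.x,o.fun.round(1))
T=rackT(RK);d=np.array([-np.sin(np.radians(35)),0,np.cos(np.radians(35))])*1e-3;m=np.array([-22,-75,103])/1e3
print("head centre",xf(T,m+d*123),"dir",T[:3,:3]@d*1e3)
print(xf(T,[-.065,-.147,.193]))
print(tool().round(3))
E
```

```text
[ 0.51837088 -0.33736532] [-1.2 -0.6 -1.  -1.   0.4 -0.1  0.2 -2.5]
head centre [[ 0.45065656 -0.07082864  0.2037557 ]] dir [-0.57332501  0.01698111  0.81915204]
[[ 0.47606278 -0.14361271  0.193     ]]
[[-0.     1.    -0.     0.65 ]
 [ 1.     0.    -0.     0.   ]
 [-0.    -0.    -1.     0.219]
 [ 0.     0.     0.     1.   ]]
```

Emit:
play_rows([
  [-2, 0, -5, 0],
  [-5, 0, -3, 0],
  [0, -5, 0, 0],
  [0, -5, 0, 0],
  [0, -5, 0, 0],
  [0, -4.4, 0, 0],
  [0, 0, 0, 0.18],
  [0, 0, 0, 0.18],
  [0, 0, 0, 0.18],
  [0, 0, 0, 0.18],
  [0, 0, 0, 0.18],
  [0, 0, 0, 0.18],
], fingers=5, grip_force=40)

```text
time_s: 4.45
eef_pos: [0.4494, -0.0728, 0.3016]
orientation: [3.06, 0.708, 0.007]
ft_force: [-0.1, -0.6, -0.2]
finger_gap: 0.0498
```

Emit:
play_rows([
  [0, 0, 0, 0.17],
  [0, 0, 0, 0.17],
  [0, 0, 0, 0.15],
  [0.5, -0.2, 3, 0],
  [0, 0, 3, 0],
])

```text
time_s: 5.08
eef_pos: [0.4573, -0.0711, 0.2435]
orientation: [-3.14, 0.083, -0.022]
ft_force: [-0.1, 0.2, 0.1]
finger_gap: 0.0498
```

```bash
python3 - <<'E'
from h import *
s=grab("wrist","w2.png");grab("side","s2.png",(150,100,350,300),3)
T=tool(s);print(s["eef_pos"],T[:3,0])
m=np.array([-22,-75,103])/1e3;d=np.array([-np.sin(np.radians(35)),0,np.cos(np.radians(35))])
for l in (0,.104,.142):print(l,proj("wrist",xf(rackT(RK),m+d*l),T).round(1))
E
```

```text
[ 0.45730405 -0.07105271  0.24354064] [ 0.9985112  -0.05276024  0.01384683]
0 [[255.3 123.4]]
0.104 [[256.5 203.6]]
0.142 [[257.2 245.9]]
```

View pics/w2.png

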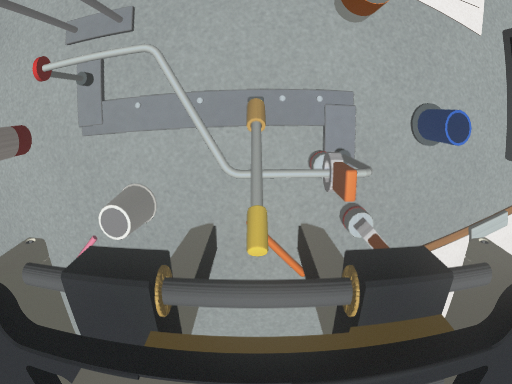

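View pics/s2.png

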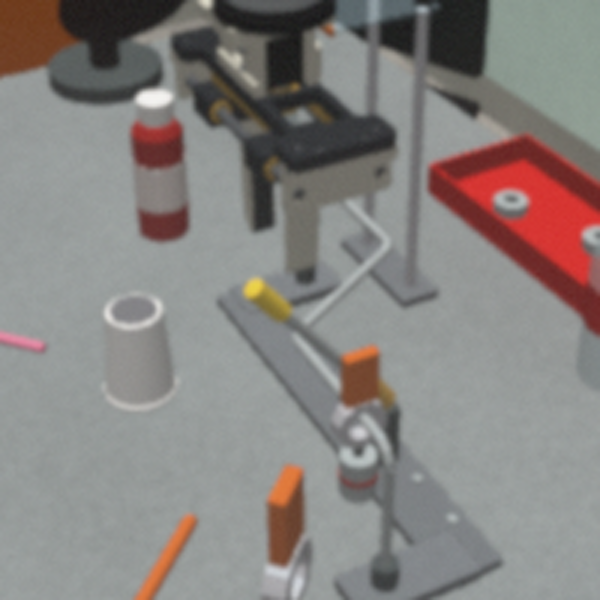

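Emit:
play_rows([
  [-0.3, 0, 3, -0.02],
  [0, 0, 3, 0],
  [0, 0, 0.5, 0],
  [0, 0, 0, 0],
])

```text
time_s: 5.68
eef_pos: [0.456, -0.0713, 0.18]
orientation: [3.141, -0.051, 0.023]
ft_force: [-0.4, -0.2, 0.2]
finger_gap: 0.0501
```

Emit:
play_rows([
  [0, 0, 0, 0],
  [0, 0, 0, 0],
  [0, 0, 0, 0],
  [0, 0, 0, 0],
], fingers=0, grip_force=40)

```text
time_s: 6.18
eef_pos: [0.4582, -0.0716, 0.1832]
orientation: [3.141, -0.051, 0.034]
ft_force: [0.1, 0.2, -0.1]
finger_gap: 0.0147
```

Emit:
play_rows([
  [-0.6, 0, -0.85, 0],
  [-0.6, 0, -0.85, 0],
  [-0.6, 0, -0.85, 0],
  [-0.6, 0, -0.85, 0],
])

```text
time_s: 6.68
eef_pos: [0.4311, -0.0707, 0.2184]
orientation: [3.141, -0.051, 0.031]
ft_force: [0.4, 1.7, -0.8]
finger_gap: 0.0142
```

Emit:
play_rows([
  [0, 0, -2.5, 0],
  [0, 0, -2.5, 0],
  [0, 0, -2.5, 0],
])

```text
time_s: 7.05
eef_pos: [0.4262, -0.0705, 0.2956]
orientation: [-3.141, 0.052, -0.024]
ft_force: [-0.1, -0.4, -1.0]
finger_gap: 0.0145
```

```bash
python3 - <<'E'
from h import *
s=grab("wrist","w3.png");grab("side","s3.png",(150,60,400,300),2.5);print(s["eef_pos"])
E
```

```text
[ 0.42624907 -0.07051648  0.2956228 ]
```

View pics/w3.png

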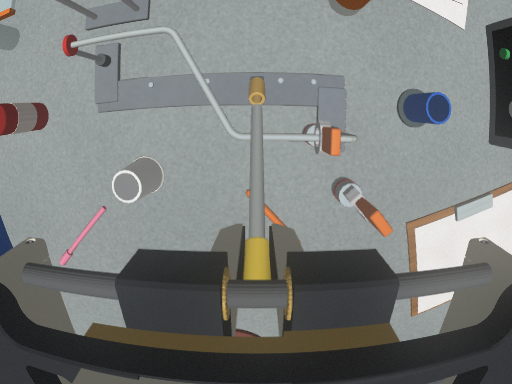

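View pics/s3.png

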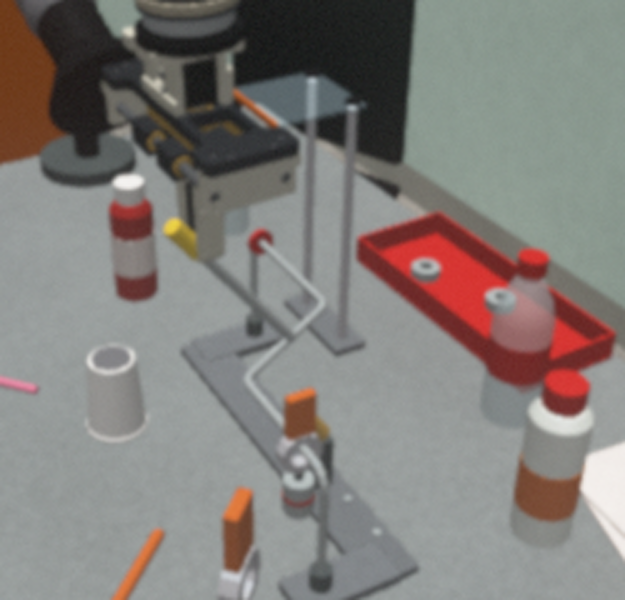

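Emit:
play_rows([
  [0.4, 4, -0.5, 0],
  [0.4, 5.5, 0, 0],
  [0.3, 5.5, 0, 0],
  [0.2, 5.5, 0, 0],
  [0.2, 5.2, 0, 0],
  [0, 0, 0, 0],
])

```text
time_s: 7.9
eef_pos: [0.4329, -0.3323, 0.2959]
orientation: [-3.137, 0.041, -0.022]
ft_force: [-0.3, 1.0, -0.4]
finger_gap: 0.0144
```

```bash
python3 - <<'E'
from h import *
s=grab("wrist","w4.png");T=tool(s);print(s["eef_pos"],T.round(3))
print(proj("wrist",[[.518,-.337,.08]],T))
E
```

```text
[ 0.43293868 -0.33233034  0.29587344] [[ 1.    -0.026  0.014  0.433]
 [-0.026 -1.     0.004 -0.332]
 [ 0.014 -0.005 -1.     0.296]
 [ 0.     0.     0.     1.   ]]
[[259.47063786 105.27057458]]
```

View pics/w4.png

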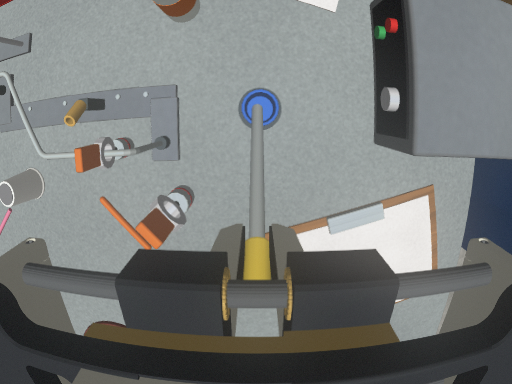

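```bash
python3 - <<'E'
from h import *
T=tool();g=T[:3,3]-.019*T[:3,2]
for a in (30,33,36):
  for L in (.145,.155): 
    t=g+L*np.array([np.sin(np.radians(a)),-.01,-np.cos(np.radians(a))]);print(a,L,t.round(3),proj("wrist",t,T).round(1))
E
```

```text
30 0.145 [ 0.506 -0.331  0.189] [[257.6 115.3]]
30 0.155 [ 0.511 -0.331  0.18 ] [[257.6 110. ]]
33 0.145 [ 0.513 -0.331  0.193] [[257.4 108.2]]
33 0.155 [ 0.518 -0.331  0.185] [[257.4 102.6]]
36 0.145 [ 0.519 -0.331  0.197] [[257.2 101.1]]
36 0.155 [ 0.525 -0.331  0.189] [[257.2  95.1]]
```

Emit:
play_rows([
  [0, 0.1, 4, 0],
  [-0.1, 0, 4, 0],
  [-0.1, 0, 3.5, 0],
  [0, 0, 0, 0],
])

```text
time_s: 8.45
eef_pos: [0.4356, -0.3224, 0.1766]
orientation: [-3.13, 0.022, -0.024]
ft_force: [0.2, -1.0, -0.8]
finger_gap: 0.0147
```

```bash
python3 - <<'E'
from h import *
s=grab("wrist","w5.png");grab("side","s5.png",(250,180,410,370),3);grab("scene","c5.png",(50,130,200,290),3.5);print(s["eef_pos"],s["ft_force"])
E
```

```text
[ 0.43558419 -0.32239404  0.17661405] [ 0.24365081 -0.99031996 -0.79090424]
```

View pics/s5.png

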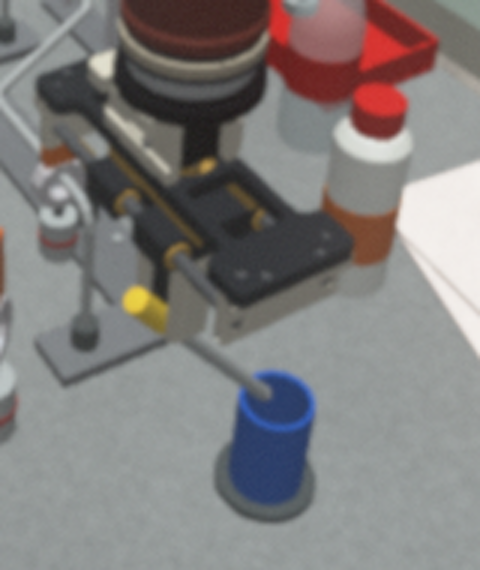

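View pics/c5.png

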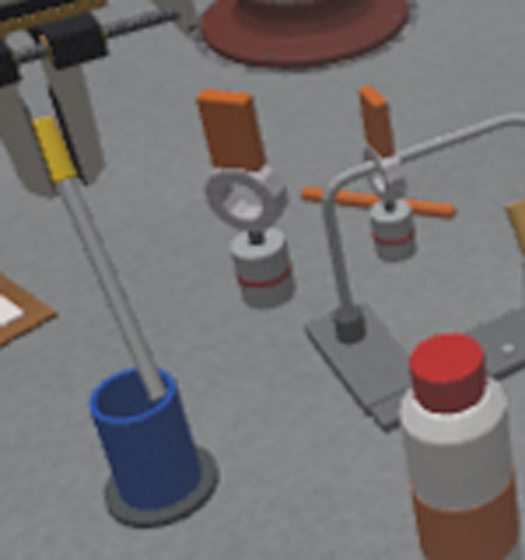

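Emit:
play_rows([
  [0, 0, -2, 0],
  [-0.1, 1.5, 0, 0],
  [0, 0, 0, 0],
])

```text
time_s: 8.98
eef_pos: [0.4365, -0.3408, 0.2039]
orientation: [-3.136, 0.021, -0.04]
ft_force: [0.1, -0.3, -1.6]
finger_gap: 0.0145
```

```bash
python3 - <<'E'
from h import *
s=grab("wrist","w6.png",(150,50,370,310),2);print(s["eef_pos"],s["ft_force"],s["q"].round(2));print(tool(s).round(3),proj("wrist",[[.518,-.337,.08]],tool(s)))
E
```

```text
[ 0.43652723 -0.34081181  0.2039463 ] [ 0.10578382 -0.33450951 -1.62521518] [ 0.41  0.49  0.34  1.75 -0.23  0.92 -0.74]
[[ 1.    -0.013  0.026  0.437]
 [-0.013 -1.     0.005 -0.341]
 [ 0.026 -0.006 -1.     0.204]
 [ 0.     0.     0.     1.   ]] [[252.41388482 107.47586948]]
```

View pics/w6.png

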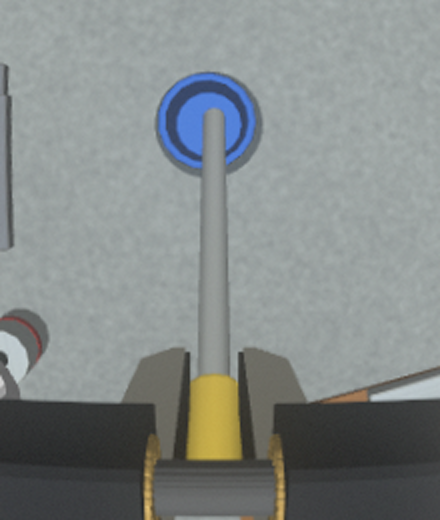

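Emit:
play_rows([
  [-0.05, -0.1, 2, 0],
  [-0.05, 0, 2, 0],
  [0, 0, 0, 0],
])

```text
time_s: 9.4
eef_pos: [0.4374, -0.3378, 0.1626]
orientation: [-3.133, 0.019, -0.042]
ft_force: [0.2, -0.1, -0.7]
finger_gap: 0.0147
```

```bash
python3 - <<'E'
from h import *
grab("side","s7.png",(250,180,410,370),3);grab("scene","c7.png",(50,130,200,290),3.5)
E
```

```text
(no output)
```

View pics/s7.png

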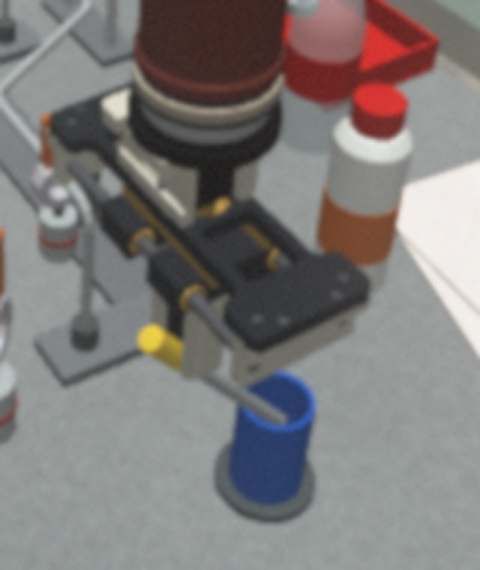

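View pics/c7.png

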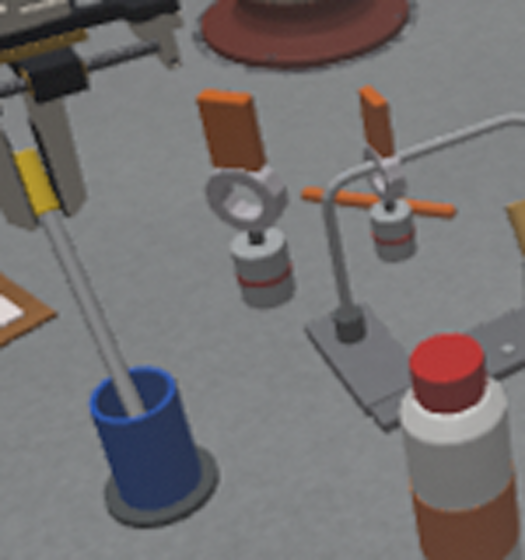

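Emit:
play_rows([
  [0, 0, 0, 0],
  [0, 0, 0, 0],
  [1.2, 0.1, -0.6, 0],
  [1.2, 0, -0.5, 0],
  [1.2, 0, -0.4, 0],
], fingers=0, grip_force=5)

```text
time_s: 10.12
eef_pos: [0.4763, -0.3414, 0.1835]
orientation: [-3.138, 0.02, -0.05]
ft_force: [0.0, -0.1, -1.3]
finger_gap: 0.0157
```

```bash
python3 - <<'E'
from h import *
grab("side","s8.png",(250,180,410,370),3);grab("scene","c8.png",(50,130,200,290),3.5)
E
```

```text
(no output)
```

View pics/s8.png

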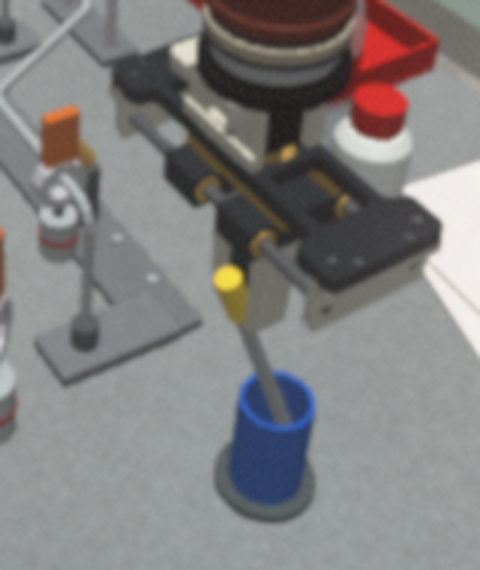

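View pics/c8.png

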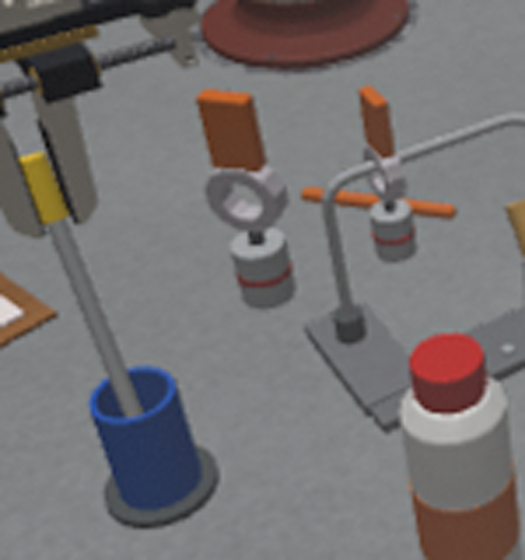

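Emit:
play_rows([
  [1.3, 0, -0.2, 0],
  [1.2, 0, 0.3, 0],
  [0, 0, 1, 0],
  [0, 0, 1, 0],
  [0, 0, 1, 0],
  [0, 0, 0, 0],
])

```text
time_s: 10.98
eef_pos: [0.5037, -0.3404, 0.1492]
orientation: [-3.136, 0.017, -0.046]
ft_force: [0.0, -0.6, -0.5]
finger_gap: 0.0159
```

```bash
python3 - <<'E'
from h import *
grab("side","s9.png",(250,180,410,370),3);grab("scene","c9.png",(50,130,200,290),3.5)
E
```

```text
(no output)
```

View pics/s9.png

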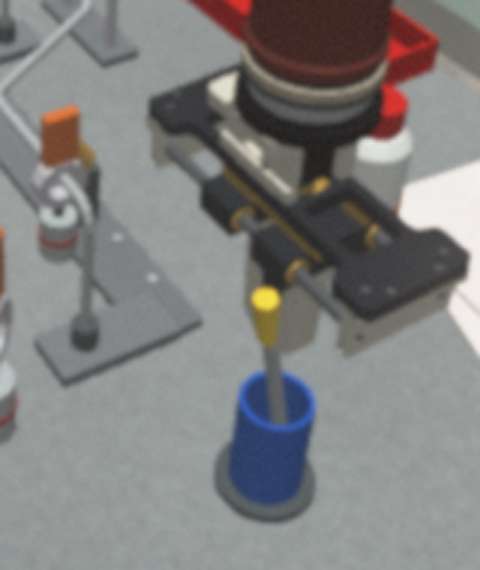

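View pics/c9.png

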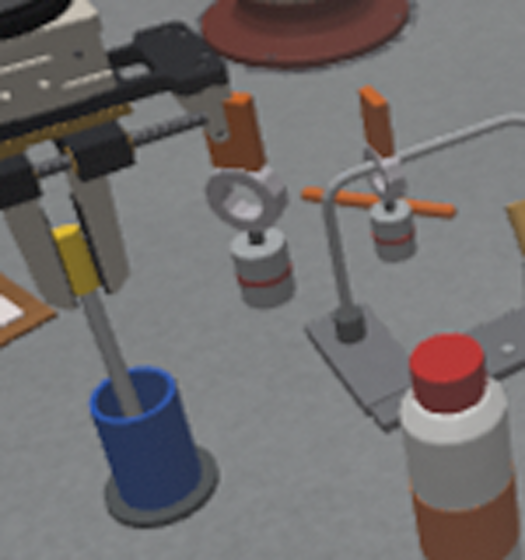

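Emit:
play_rows([
  [0, 0, 0, 0],
  [0, 0, 0, 0],
  [0, 0, 0, 0],
  [0, 0, -1, 0],
  [0, 0, -4, 0],
  [0, 0, -5, 0],
  [0, 0, -5, 0],
], fingers=6)

```text
time_s: 11.95
eef_pos: [0.4985, -0.3408, 0.3042]
orientation: [-3.135, 0.018, -0.044]
ft_force: [0.1, -0.5, -0.6]
finger_gap: 0.0601
```

```bash
python3 - <<'E'
from h import *
s=arm.read_state();print(s["eef_pos"],s["q"].round(2),tool(s).round(3))
grab("side","s10.png",(210,180,410,370),3);grab("scene","c10.png",(50,130,200,290),3.5)
E
```

```text
[ 0.49848193 -0.34078897  0.30423026] [ 0.35  0.48  0.37  1.46 -0.2   1.22 -0.84] [[ 1.    -0.011  0.028  0.498]
 [-0.012 -1.     0.006 -0.341]
 [ 0.028 -0.006 -1.     0.304]
 [ 0.     0.     0.     1.   ]]
```

View pics/s10.png

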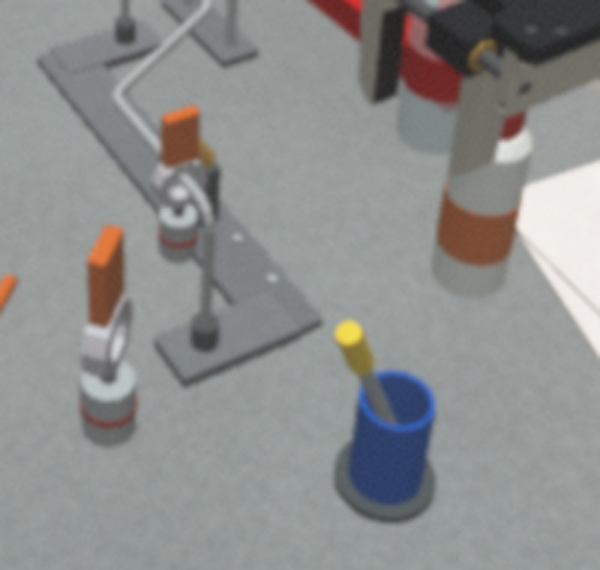

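View pics/c10.png

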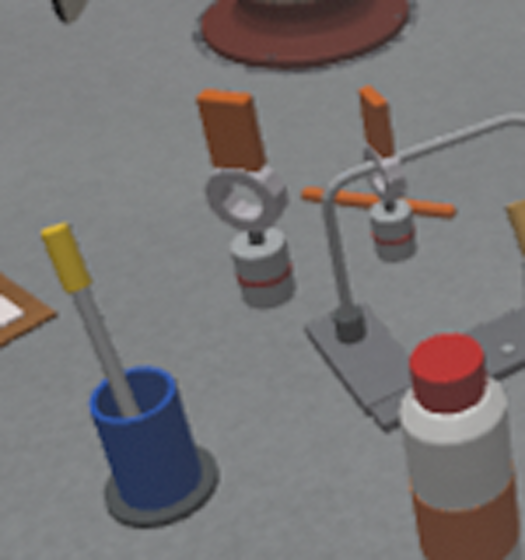

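Emit:
play_rows([
  [-1, -5, 0, 0],
  [-0.5, -5, 0, 0],
  [0, -5, 0, 0],
  [0, -4, 0, 0],
  [0, 0, 0, -0.18],
  [0, 0, 0, -0.18],
  [0, 0, 0, -0.18],
  [0, 0, 0, -0.18],
  [0, 0, 0, -0.18],
  [0, 0, 0, -0.18],
  [0, 0, 0, -0.18],
  [0, 0, 0, -0.18],
], fingers=6)

```text
time_s: 13.55
eef_pos: [0.4859, -0.1468, 0.3116]
orientation: [2.304, 2.086, 0.047]
ft_force: [-0.9, -0.1, -0.3]
finger_gap: 0.0597
```

```bash
python3 - <<'E'
from h import *
s=grab("wrist","w11.png");T=tool(s);print(s["eef_pos"],T.round(3),s["q"].round(2))
for y in(-.14,-.147,-.155):print(y,proj("wrist",xf(rackT(RK),[[-.065,y,.193],[-.078,y,.193],[-.052,y,.193],[-.065,y,.151]]),T).round(1).tolist())
E
```

```text
[ 0.48594721 -0.14677573  0.31159891] [[ 0.099  0.994  0.045  0.486]
 [ 0.995 -0.099 -0.005 -0.147]
 [-0.     0.045 -0.999  0.312]
 [ 0.     0.     0.     1.   ]] [ 0.22  0.28  0.05  1.71 -0.02  1.1   0.17]
-0.14 [[240.5, 178.5], [227.3, 179.6], [253.7, 177.5], [240.8, 170.1]]
-0.147 [[241.0, 185.4], [227.9, 186.5], [254.2, 184.4], [241.3, 176.2]]
-0.155 [[241.7, 193.2], [228.7, 194.2], [254.8, 192.2], [241.9, 183.1]]
```

View pics/w11.png

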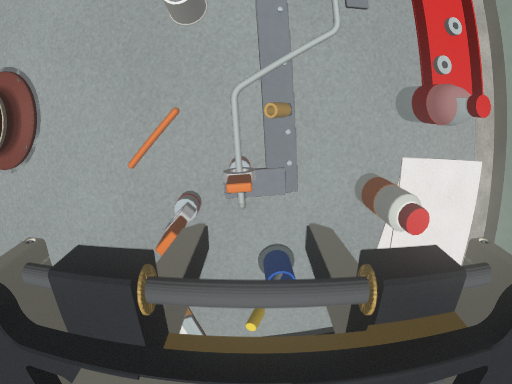

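Emit:
play_rows([
  [0.3, -0.9, 3, -0.07],
  [0, -0.3, 4, 0],
  [0, -0.3, 3.5, 0],
  [0, -0.2, 2, 0],
  [0, 0, 0, 0],
])

```text
time_s: 14.22
eef_pos: [0.4753, -0.1444, 0.1845]
orientation: [2.234, 2.153, 0.048]
ft_force: [0.3, 0.7, -0.5]
finger_gap: 0.0599
```

Emit:
play_rows([
  [0, -0.1, 2.3, 0],
  [0, 0, 0, 0],
])

```text
time_s: 14.48
eef_pos: [0.4771, -0.145, 0.1633]
orientation: [2.234, 2.147, 0.052]
ft_force: [-0.2, -0.8, 1.2]
finger_gap: 0.0596
```

```bash
python3 - <<'E'
from h import *
s=grab("wrist","w12.png",(170,150,330,320),3.5);grab("side","s12.png",(190,120,350,320),3);T=tool(s);print(s["eef_pos"],T[:3,0],s["ft_force"])
E
```

```text
[ 0.47711214 -0.145002    0.16328271] [ 0.04026659  0.99917337 -0.0055843 ] [-0.21736314 -0.83339639  1.24897635]
```

View pics/w12.png

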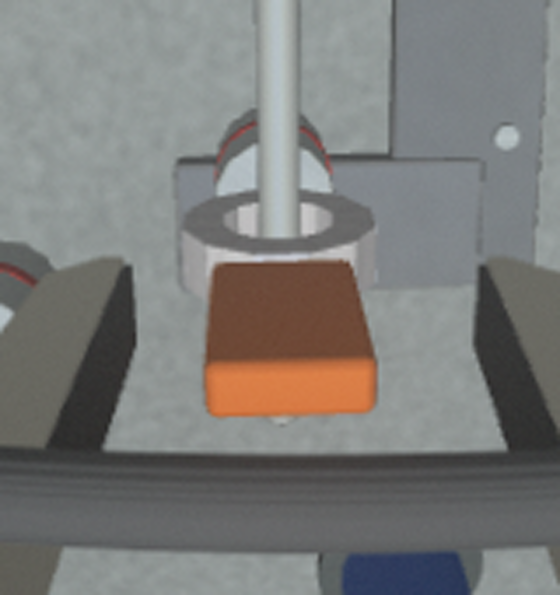

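View pics/s12.png

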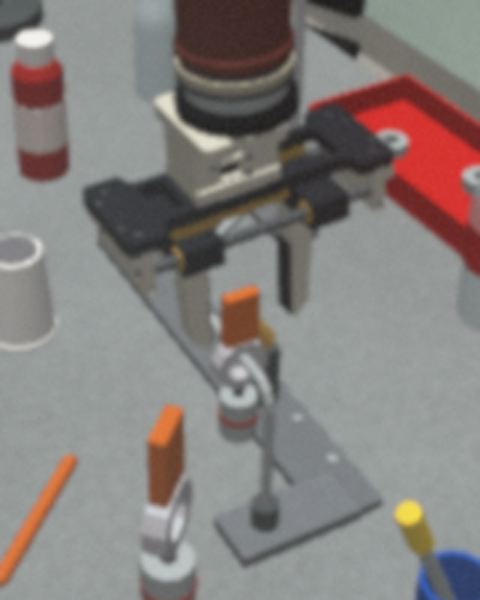

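Emit:
play_rows([
  [0, 0, 0, 0],
  [0, 0, 0, 0],
  [0, 0, 0, 0],
  [0, 0, 0, 0],
], fingers=0, grip_force=30)

```text
time_s: 15.08
eef_pos: [0.4793, -0.1459, 0.1678]
orientation: [2.23, 2.141, 0.057]
ft_force: [-1.8, 0.3, 2.9]
finger_gap: 0.029
```

Emit:
play_rows([
  [0, -0.1, 0.1, 0],
  [0, -0.1, 0.1, 0],
])

```text
time_s: 15.32
eef_pos: [0.4793, -0.1461, 0.1677]
orientation: [2.227, 2.138, 0.062]
ft_force: [-2.8, 1.5, 7.4]
finger_gap: 0.0283
```

```bash
python3 - <<'E'
from h import *
s=grab("wrist","w13.png",(170,150,330,320),3.5);T=tool(s);print(s["eef_pos"],T.round(3),s["ft_force"],s["finger_gap"])
E
```

```text
[ 0.4792557  -0.14606529  0.16766351] [[ 0.041  0.997  0.066  0.479]
 [ 0.999 -0.04  -0.011 -0.146]
 [-0.008  0.066 -0.998  0.168]
 [ 0.     0.     0.     1.   ]] [-2.79152418  1.53598716  7.36012516] 0.02830881782857617
```

View pics/w13.png

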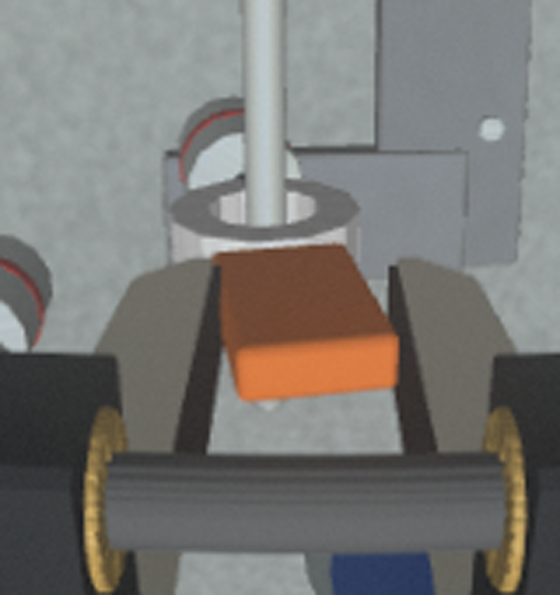

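Emit:
play_rows([
  [0, -0.25, -0.3, 0],
  [0, -0.2, -0.2, 0],
])

```text
time_s: 15.62
eef_pos: [0.4738, -0.1456, 0.172]
orientation: [2.228, 2.139, 0.061]
ft_force: [-0.5, -0.2, -2.2]
finger_gap: 0.0261
```

```bash
python3 - <<'E'
from h import *
s=grab("wrist","w14.png",(170,150,330,320),3.5);T=tool(s);print(s["eef_pos"],T.round(3),s["ft_force"],s["finger_gap"])
E
```

```text
[ 0.47378354 -0.1455552   0.17197323] [[ 0.041  0.997  0.065  0.474]
 [ 0.999 -0.04  -0.01  -0.146]
 [-0.008  0.065 -0.998  0.172]
 [ 0.     0.     0.     1.   ]] [-0.4764127  -0.1587789  -2.21383735] 0.026110716833823926
```

View pics/w14.png

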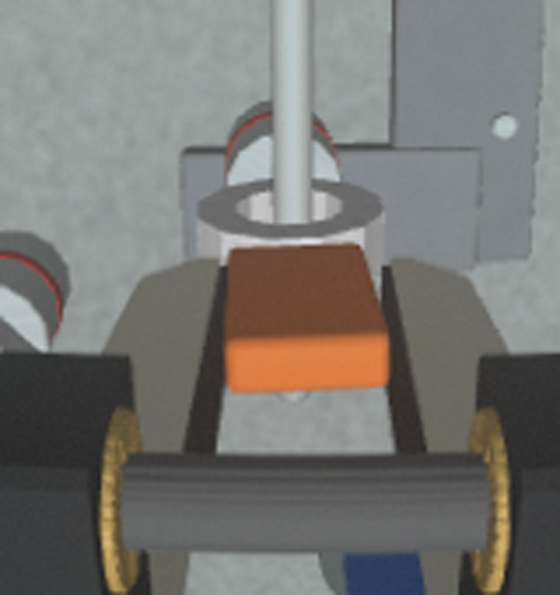

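```bash
cat > plan.py <<'E'
from h import *
import sys
# path in rack mm with fillets
c0=np.array([-65,-190.]);c1=np.array([-65,-50.]);c2=np.array([60,20.]);c3=np.array([60,172.])
def dense():
    u1=np.array([0,1.]);u2=(c2-c1)/np.linalg.norm(c2-c1);t=18*np.tan(np.arctan2(125,70)/2)
    out=[]
    def seg(a,b):
        n=int(np.linalg.norm(b-a)*2);out.extend([a+(b-a)*i/n for i in range(n)])
    def arc(c,a,b):
        p=c-a*t;q=c+b*t  # quadratic approx of arc
        for i in range(40):
            s=i/40;out.append((1-s)**2*p+2*s*(1-s)*(c)+s*s*q)
    seg(c0,c1-u1*t);arc(c1,u1,u2);seg(c1+u2*t,c2-u2*t);arc(c2,u2,u1);seg(c2+u1*t,c3)
    return np.array(out)
P=dense();S=np.r_[0,np.cumsum(np.linalg.norm(np.diff(P,axis=0),axis=1))]
tan=np.gradient(P,axis=0);ang=np.unwrap(np.arctan2(tan[:,1],tan[:,0]))
from scipy.ndimage import gaussian_filter1d
sg=np.arange(0,S[-1],.5);px=np.interp(sg,S,P[:,0]);py=np.interp(sg,S,P[:,1]);an=gaussian_filter1d(np.interp(sg,S,ang),24)  # sigma 12mm
DOWN=0.0
def ringpos(T,L): return T[:3,3]+L*T[:3,2]
if __name__=="__main__":
    n=int(sys.argv[1]);step=float(sys.argv[2]);zt=float(sys.argv[3]) # zt desired TCP z
    s=arm.read_state();T=tool(s);Rk=rackT(RK);L=T[2,3]-.14
    r=ringpos(T,L);loc=(np.linalg.inv(Rk)@np.r_[r,1])[:2]*1e3
    i=np.argmin((px-loc[0])**2+(py-loc[1])**2);
    tx=np.arctan2(T[1,0],T[0,0])-RK[2]
    print("ring rack",loc.round(1),"path",px[i].round(1),py[i].round(1),"yaw",round(tx,3),"want",an[i].round(3),"tcp",s["eef_pos"].round(4),"ft",s["ft_force"].round(1),"tilt",T[:3,2].round(3),"gap",round(s["finger_gap"],4),"t",s["time_s"])
    z=T[2,3]; cur=r.copy();yaw=tx;Tc=T.copy();rows=[]
    for k in range(n):
        j=min(i+int((k+1)*step*2),len(sg)-1)
        tgt=xf(Rk,[px[j]/1e3,py[j]/1e3,.14])[0];dz=np.clip(zt-z,-.003,.003);z+=dz
        d=Tc[:3,:3].T@(np.r_[(tgt-cur)[:2],dz]);sp=-(an[j]-yaw)  # tool z down
        sp=np.clip(sp,-.17,.17);rows.append([round(v*100,2) for v in d]+[round(sp,3)])
        cur=np.r_[tgt[:2],.14];yaw-=sp;Tc[:3,:3]=Tc[:3,:3]@R.from_rotvec([0,0,sp]).as_matrix()
    print(rows);print("end",px[j].round(1),py[j].round(1))
E
python3 plan.py 8 10 0.1735
```

```text
ring rack [ -65.6 -149.3] path -65.0 -149.5 yaw 1.559 want 1.571 tcp [ 0.4734 -0.1455  0.172 ] ft [-0.3  0.1 -2.2] tilt [ 0.064 -0.01  -0.998] gap 0.0265 t 15.675
[[np.float64(0.98), np.float64(0.05), np.float64(-0.15), np.float64(-0.011)], [np.float64(1.0), np.float64(0.0), np.float64(-0.01), np.float64(-0.0)], [np.float64(1.0), np.float64(0.0), np.float64(-0.01), np.float64(-0.0)], [np.float64(1.0), np.float64(0.0), np.float64(-0.01), np.float64(-0.0)], [np.float64(1.0), np.float64(0.0), np.float64(-0.01), np.float64(0.0)], [np.float64(1.0), np.float64(0.0), np.float64(-0.01), np.float64(0.002)], [np.float64(1.0), np.float64(-0.0), np.float64(-0.01), np.float64(0.014)], [np.float64(1.0), np.float64(-0.01), np.float64(-0.01), np.float64(0.068)]]
end -65.0 -69.5
```

Emit:
play_rows([
  [1, 0.05, -0.1, -0.01],
  [1, 0, 0, 0],
  [1, 0, 0, 0],
  [1, 0, 0, 0],
  [1, 0, 0, 0],
  [1, 0, 0, 0],
])

```text
time_s: 16.42
eef_pos: [0.4755, -0.0807, 0.1717]
orientation: [2.217, 2.153, 0.06]
ft_force: [0.1, -0.5, -2.3]
finger_gap: 0.0263
```

```bash
sed -i 's/round(v\*100,2) for v in d/round(float(v)*100,2) for v in d/;s/\[round(sp,3)\]/[round(float(sp),3)]/' plan.py; python3 plan.py 8 8 0.1735
```

```text
ring rack [-65.4 -84.3] path -65.0 -84.5 yaw 1.571 want 1.566 tcp [ 0.4755 -0.0807  0.1717] ft [ 0.1 -0.5 -2.3] tilt [ 0.063 -0.009 -0.998] gap 0.0263 t 16.425
[[0.78, 0.05, -0.18, 0.027], [0.8, -0.02, -0.01, 0.069], [0.8, -0.08, -0.01, 0.152], [0.79, -0.04, 0.0, 0.17], [0.76, 0.21, 0.03, 0.17], [0.72, 0.34, 0.04, 0.17], [0.76, 0.24, 0.04, 0.17], [0.79, 0.11, 0.04, 0.122]]
end -37.6 -34.7
```

Emit:
play_rows([
  [0.8, 0.05, -0.15, 0.03],
  [0.8, 0, 0, 0.07],
  [0.8, -0.1, 0, 0.15],
  [0.8, 0, 0, 0.17],
])

```text
time_s: 16.92
eef_pos: [0.4789, -0.0459, 0.1732]
orientation: [2.635, 1.633, 0.076]
ft_force: [0.7, -0.5, -2.1]
finger_gap: 0.0264
```

```bash
python3 plan.py 8 8 0.1735
```

```text
ring rack [-63.  -49.5] path -61.9 -50.1 yaw 1.14 want 0.994 tcp [ 0.4789 -0.0459  0.1732] ft [ 0.7 -0.5 -2.1] tilt [ 0.063 -0.009 -0.998] gap 0.0264 t 16.925
[[0.71, 0.45, 0.01, 0.17], [0.72, 0.35, 0.04, 0.17], [0.77, 0.23, 0.04, 0.17], [0.79, 0.09, 0.04, 0.114], [0.8, 0.0, 0.04, 0.005], [0.8, -0.0, 0.04, 0.001], [0.8, -0.0, 0.04, 0.0], [0.8, -0.0, 0.04, 0.0]]
end -7.1 -17.6
```

Emit:
play_rows([
  [0.7, 0.45, 0, 0.17],
  [0.7, 0.35, 0.05, 0.17],
  [0.75, 0.25, 0.05, 0.17],
  [0.8, 0.1, 0.05, 0.1],
])

```text
time_s: 17.42
eef_pos: [0.5078, -0.0281, 0.1735]
orientation: [3.028, 0.741, 0.092]
ft_force: [-0.2, 0.0, -1.6]
finger_gap: 0.0266
```

```bash
python3 plan.py 8 10 0.1735
```

```text
ring rack [-34.6 -30.8] path -33.7 -32.5 yaw 0.511 want 0.514 tcp [ 0.5078 -0.0281  0.1735] ft [-0.2  0.  -1.6] tilt [ 0.063 -0.008 -0.998] gap 0.0266 t 17.425
[[1.0, 0.19, 0.06, -0.0], [1.0, -0.0, 0.05, 0.0], [1.0, -0.0, 0.05, 0.0], [1.0, -0.0, 0.05, 0.0], [1.0, -0.0, 0.05, -0.0], [1.0, -0.0, 0.05, -0.0], [1.0, -0.0, 0.05, -0.003], [1.0, 0.0, 0.05, -0.02]]
end 36.1 6.6
```

Corner 1 passed. Look once, then go on.

Emit:
play_rows([
  [1, 0.2, 0.05, 0],
  [1, 0, 0.05, 0],
  [1, 0, 0.05, 0],
  [1, 0, 0.05, 0],
  [1, 0, 0.05, 0],
  [1, 0, 0.05, 0],
])

```text
time_s: 18.18
eef_pos: [0.5652, 0.0007, 0.1734]
orientation: [3.027, 0.749, 0.092]
ft_force: [0.1, -0.0, -2.9]
finger_gap: 0.0265
```

```bash
python3 plan.py 8 8 0.1735; python3 - <<'E'
from h import *
grab("wrist","w15.png",(120,120,380,320),3)
E
```

```text
ring rack [21.9 -0.3] path 22.2 -1.2 yaw 0.516 want 0.511 tcp [0.5652 0.0007 0.1734] ft [ 0.1 -0.  -2.9] tilt [ 0.062 -0.008 -0.998] gap 0.0265 t 18.175
[[0.78, 0.1, 0.03, 0.001], [0.8, 0.0, 0.04, -0.019], [0.8, 0.02, 0.04, -0.062], [0.8, 0.07, 0.04, -0.142], [0.79, 0.05, 0.04, -0.17], [0.77, -0.18, 0.02, -0.17], [0.72, -0.35, -0.0, -0.17], [0.76, -0.25, -0.0, -0.17]]
end 60.0 42.5
```

View pics/w15.png

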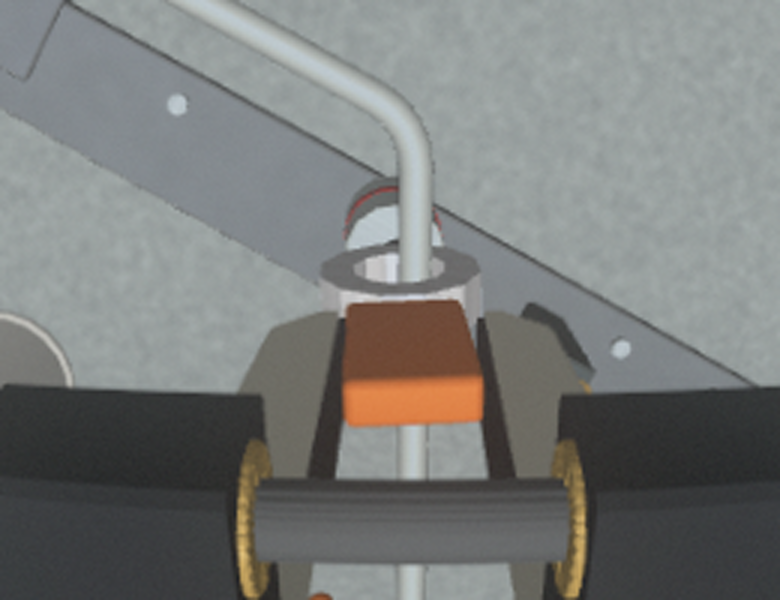

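Emit:
play_rows([
  [0.8, 0.4, 0.05, 0],
  [0.8, 0.1, 0.05, -0.02],
  [0.8, 0, 0.05, -0.06],
  [0.8, 0.1, 0.05, -0.14],
])

```text
time_s: 18.73
eef_pos: [0.599, 0.0121, 0.1731]
orientation: [2.915, 1.087, 0.088]
ft_force: [-0.5, 0.5, -1.8]
finger_gap: 0.0262
```

```bash
python3 plan.py 8 8 0.1735; python3 - <<'E'
from h import *
grab("wrist","w16.png",(120,120,380,320),3)
E
```

```text
ring rack [55.4 12. ] path 52.6 16.0 yaw 0.745 want 0.814 tcp [0.599  0.0121 0.1731] ft [-0.5  0.5 -1.8] tilt [ 0.063 -0.008 -0.998] gap 0.0262 t 18.725
[[0.86, -0.55, -0.03, -0.17], [0.73, -0.31, 0.01, -0.17], [0.71, -0.37, -0.0, -0.17], [0.76, -0.25, -0.0, -0.17], [0.79, -0.12, -0.0, -0.14], [0.8, -0.01, -0.0, -0.006], [0.8, -0.0, -0.0, -0.001], [0.8, -0.0, -0.0, -0.0]]
end 60.0 77.5
```

View pics/w16.png

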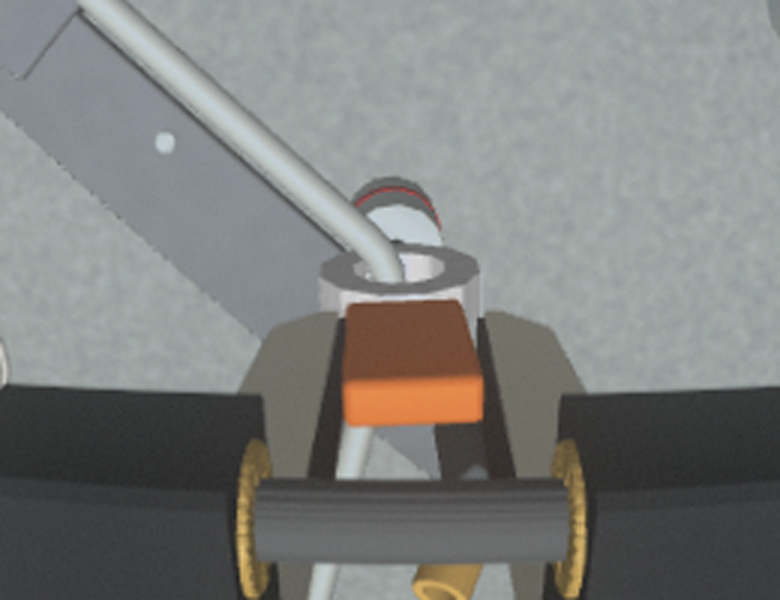

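Emit:
play_rows([
  [0.8, -0.45, 0, -0.17],
  [0.75, -0.3, 0, -0.17],
  [0.7, -0.35, 0, -0.17],
])

```text
time_s: 19.15
eef_pos: [0.6063, 0.0358, 0.173]
orientation: [2.523, 1.796, 0.073]
ft_force: [-0.3, -0.9, -2.4]
finger_gap: 0.0261
```

```bash
python3 plan.py 8 8 0.1735; python3 - <<'E'
from h import *
grab("wrist","w17.png",(120,120,380,320),3)
E
```

```text
ring rack [62.  35.9] path 60.0 36.0 yaw 1.267 want 1.438 tcp [0.6063 0.0358 0.173 ] ft [-0.3 -0.9 -2.4] tilt [ 0.064 -0.009 -0.998] gap 0.0261 t 19.15
[[0.72, -0.43, -0.07, -0.17], [0.79, -0.11, -0.01, -0.125], [0.8, -0.01, -0.01, -0.008], [0.8, -0.0, -0.01, -0.001], [0.8, -0.0, -0.01, -0.0], [0.8, -0.0, -0.01, -0.0], [0.8, -0.0, -0.01, -0.0], [0.8, -0.0, -0.01, -0.0]]
end 60.0 100.0
```

View pics/w17.png

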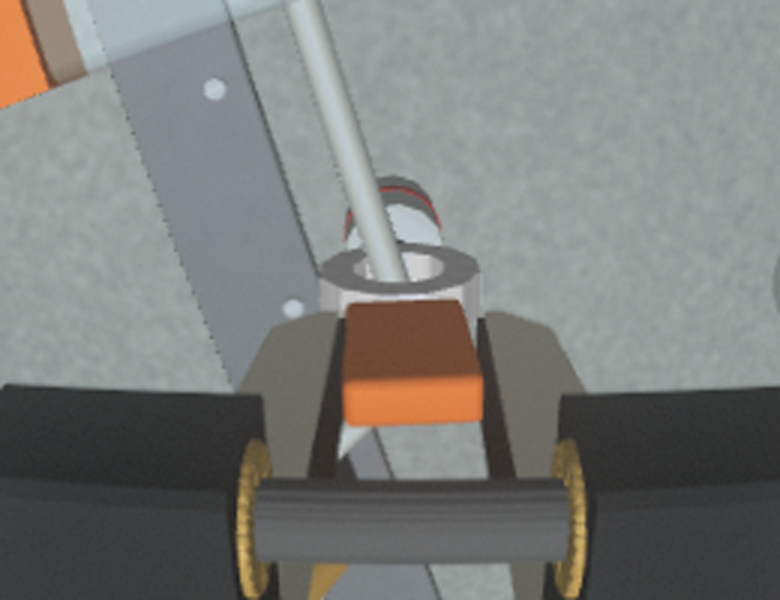

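Emit:
play_rows([
  [0.7, -0.35, -0.05, -0.17],
  [0.8, -0.1, 0, -0.12],
  [0.3, 0, 0, 0],
])

```text
time_s: 19.58
eef_pos: [0.6053, 0.0551, 0.173]
orientation: [2.232, 2.139, 0.061]
ft_force: [0.6, -0.1, -2.4]
finger_gap: 0.0259
```

```bash
python3 plan.py 8 8 0.1735; python3 - <<'E'
from h import *
grab("wrist","w18.png");grab("scene","c18.png",(150,60,350,220),3.5)
E
```

```text
ring rack [60.4 55.3] path 60.0 55.0 yaw 1.558 want 1.566 tcp [0.6053 0.0551 0.173 ] ft [ 0.6 -0.1 -2.4] tilt [ 0.063 -0.008 -0.998] gap 0.0259 t 19.575
[[0.78, -0.04, -0.06, -0.012], [0.8, -0.0, -0.0, -0.001], [0.8, 0.0, -0.0, -0.0], [0.8, 0.0, -0.0, -0.0], [0.8, 0.0, -0.0, -0.0], [0.8, 0.0, -0.0, -0.0], [0.8, 0.0, -0.0, -0.0], [0.8, 0.0, -0.0, -0.0]]
end 60.0 119.0
```

View pics/w18.png

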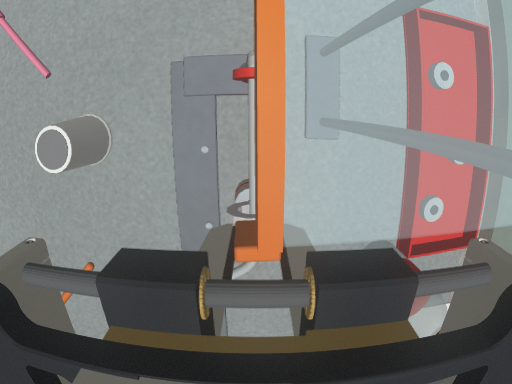

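View pics/c18.png

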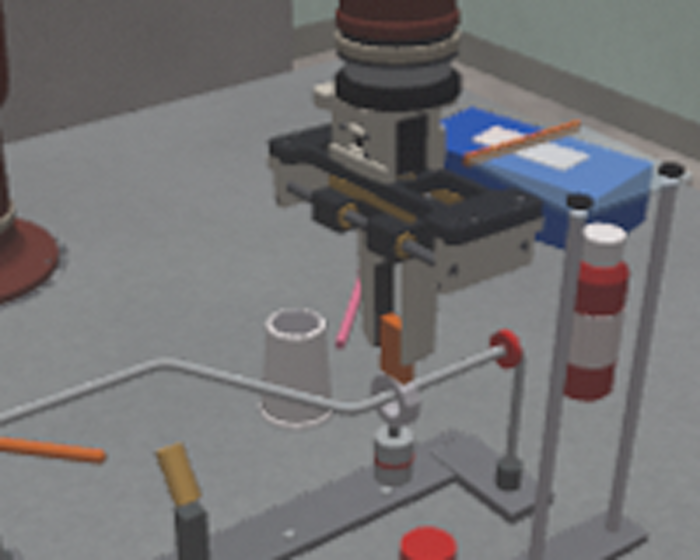

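Emit:
play_rows([
  [0, -0.05, 0.5, 0],
  [0, 0, 0.2, 0],
])

```text
time_s: 19.92
eef_pos: [0.6056, 0.0546, 0.1696]
orientation: [2.236, 2.133, 0.063]
ft_force: [-6.2, -0.7, 12.3]
finger_gap: 0.0263
```

Emit:
play_rows([
  [0, 0, 0, 0],
  [0, 0, 0, 0],
  [-0.2, 0, 0, 0],
  [0, 0, -2, 0],
  [-0.2, 0, -3, 0],
  [-1, 0, -3, 0],
], fingers=6)

```text
time_s: 20.68
eef_pos: [0.5988, 0.0399, 0.2486]
orientation: [2.242, 2.13, 0.056]
ft_force: [-0.3, 0.6, 0.2]
finger_gap: 0.0601
```

Emit:
play_rows([
  [-3, 0, -4, 0],
  [-3, 0, -5, 0],
  [0, 0, -5, 0],
  [0, 3, -3, 0],
  [0, 5, 0, 0],
  [0, 5, 0, 0],
  [0, 5, 0, 0],
])

```text
time_s: 21.55
eef_pos: [0.7606, -0.0342, 0.4426]
orientation: [2.243, 2.115, 0.067]
ft_force: [2.3, -0.3, 0.1]
finger_gap: 0.0598
```

```bash
python3 - <<'E'
from h import *
s=arm.read_state();print(s["eef_pos"],s["q"].round(3),tool(s).round(3))
grab("side","s19.png",(150,60,400,300),2.5)
E
```

```text
[ 0.76055001 -0.03420744  0.44264153] [-0.003  0.768  0.059  0.506 -0.032  1.796 -0.029] [[ 0.059  0.996  0.071  0.761]
 [ 0.998 -0.058 -0.013 -0.034]
 [-0.008  0.072 -0.997  0.443]
 [ 0.     0.     0.     1.   ]]
```

View pics/s19.png

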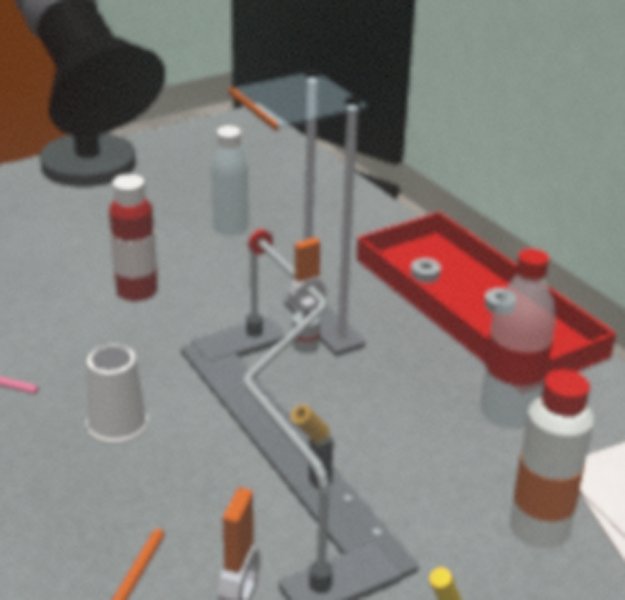

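Emit:
play_rows([
  [0, 2, -4, 0],
  [0, 2, -4, 0],
  [0, 2, -4, 0],
])

```text
time_s: 21.98
eef_pos: [0.7581, -0.0196, 0.4845]
orientation: [2.186, 2.149, 0.054]
ft_force: [-0.8, -0.4, -0.7]
finger_gap: 0.0603
```

```bash
cat > st.py <<'E'
from h import *
s=arm.read_state();T=tool(s);print(s["time_s"],s["eef_pos"].round(4),s["q"].round(3),"z",T[:3,2].round(3),"x",T[:3,0].round(3),"y",T[:3,1].round(3),s["ft_force"].round(1))
E
python3 st.py
```

```text
21.975 [ 0.7581 -0.0196  0.4845] [ 0.018  0.824 -0.25   0.267  0.243  1.981 -0.058] z [ 0.078 -0.029 -0.997] x [ 0.018  0.999 -0.028] y [ 0.997 -0.016  0.079] [-0.8 -0.4 -0.7]
```

Emit:
play_rows([
  [0, 0, -5, 0],
  [0, 0, -5, 0],
])

```text
time_s: 22.22
eef_pos: [0.7396, -0.0189, 0.5341]
orientation: [2.156, 2.115, 0.114]
ft_force: [-0.2, 0.2, 0.6]
finger_gap: 0.0598
```

```bash
python3 st.py
```

```text
22.225 [ 0.7396 -0.0189  0.5341] [-0.033  0.759  0.102  0.266 -0.047  1.981 -0.005] z [ 0.137 -0.032 -0.99 ] x [ 0.021  0.999 -0.03 ] y [ 0.99  -0.017  0.137] [-0.2  0.2  0.6]
```

Emit:
play_rows([
  [0, 0, -6, 0],
  [0, 0, -6, 0],
  [0, 0, -6, 0],
  [0, 0, -6, 0],
])

```text
time_s: 22.72
eef_pos: [0.6691, -0.0113, 0.6774]
orientation: [2.035, 2.001, 0.305]
ft_force: [0.7, 0.5, 0.1]
finger_gap: 0.0597
```

```bash
python3 st.py
```

```text
22.725 [ 0.6691 -0.0113  0.6774] [-0.053  0.556  0.052  0.264  0.023  1.981 -0.017] z [ 0.335 -0.044 -0.941] x [ 0.023  0.999 -0.038] y [ 0.942 -0.009  0.335] [0.7 0.5 0.1]
```

Emit:
play_rows([
  [0, 0, -6, 0],
  [0, 0, -6, 0],
  [0, 0, -6, 0],
  [0, 0, -5, 0],
])

```text
time_s: 23.22
eef_pos: [0.5788, -0.0049, 0.7954]
orientation: [1.92, 1.892, 0.473]
ft_force: [-0.8, 0.1, -1.0]
finger_gap: 0.0599
```

```bash
python3 st.py
```

```text
23.225 [ 0.5788 -0.0049  0.7954] [-0.125  0.371  0.211  0.263 -0.06   1.982 -0.002] z [ 0.505 -0.047 -0.862] x [ 0.025  0.999 -0.039] y [ 0.863 -0.002  0.506] [-0.8  0.1 -1. ]
```

Emit:
play_rows([
  [0, 0, -5, 0],
])

```text
time_s: 23.35
eef_pos: [0.5567, -0.004, 0.818]
orientation: [1.895, 1.867, 0.507]
ft_force: [-0.1, -0.2, 0.5]
finger_gap: 0.0602
```

```bash
python3 st.py
```

```text
23.35 [ 0.5567 -0.004   0.818 ] [-0.142  0.331  0.226  0.264 -0.058  1.981 -0.003] z [ 0.539 -0.047 -0.841] x [ 0.027  0.999 -0.039] y [ 0.842 -0.001  0.54 ] [-0.1 -0.2  0.5]
```

Emit:
play_rows([
  [0, 0, -5, 0],
  [0, -3, 5, 0],
  [0, -3, 5, 0],
  [0, -3, 5, 0],
  [0, -3, 5, 0],
  [0, 0, 0, -0.18],
  [0, 0, 0, -0.18],
  [0, 0, 0, -0.18],
  [0, 0, 0, -0.18],
  [0, 0, 0, -0.18],
  [0, 0, 0, -0.18],
])

```text
time_s: 24.72
eef_pos: [0.5445, -0.0143, 0.6306]
orientation: [0.609, 2.473, 0.117]
ft_force: [-0.3, -0.2, -0.6]
finger_gap: 0.0602
```

```bash
python3 st.py
```

```text
24.725 [ 0.5445 -0.0143  0.6306] [-0.341 -0.     0.276  1.332  0.094  1.217  1.017] z [ 0.561 -0.052 -0.826] x [-0.725  0.45  -0.521] y [0.398 0.892 0.215] [-0.3 -0.2 -0.6]
```

Emit:
play_rows([
  [0, 0, 0, -0.15],
  [0, 0, 0, -0.15],
  [0, 0, 0, -0.14],
])

```text
time_s: 25.1
eef_pos: [0.5434, -0.0155, 0.6289]
orientation: [0.038, 2.546, -0.062]
ft_force: [-0.3, 0.5, 0.7]
finger_gap: 0.0598
```

```bash
python3 st.py; python3 - <<'E'
from h import *
grab("side","s20.png",(150,60,400,300),2.5); grab("scene","c20.png",(150,60,350,220),3.5)
Rk=rackT(RK);T=tool()
for y in (55,65,142): print(y,xf(Rk,[.060,y/1e3,.14]).round(4))
for y in (45,50,55,60):print(y,proj("scene",xf(Rk,[.06,y/1e3,.193])),proj("side",xf(Rk,[.06,y/1e3,.193])))
E
```

```text
25.1 [ 0.5434 -0.0155  0.6289] [-0.34  -0.002  0.277  1.338  0.094  1.216  1.472] z [ 0.559 -0.053 -0.827] x [-0.828  0.014 -0.561] y [ 0.041  0.999 -0.036] [-0.3  0.5  0.7]
55 [[0.607  0.0546 0.14  ]]
65 [[0.6073 0.0646 0.14  ]]
142 [[0.6096 0.1416 0.14  ]]
45 [[259.62435015 154.23736632]] [[274.95852209 158.73128595]]
50 [[261.34974354 153.57945177]] [[273.90885337 157.80250649]]
55 [[263.06473286 152.92550442]] [[272.86616235 156.87990112]]
60 [[264.76941192 152.27548851]] [[271.83037967 155.96340847]]
```

View pics/s20.png

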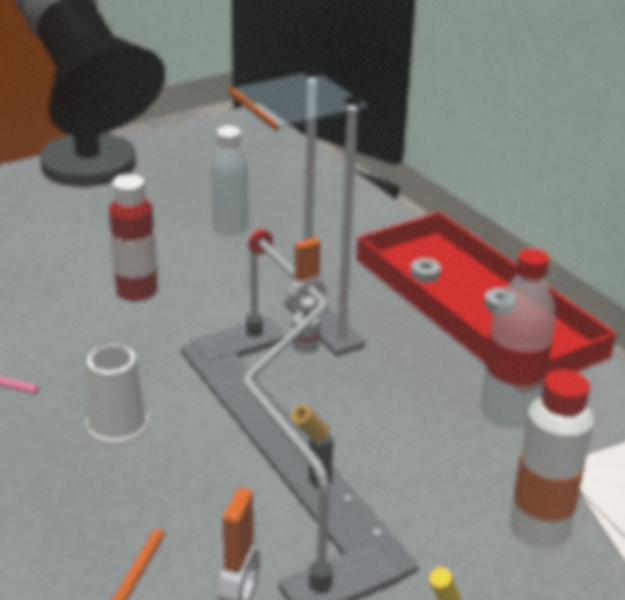

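View pics/c20.png

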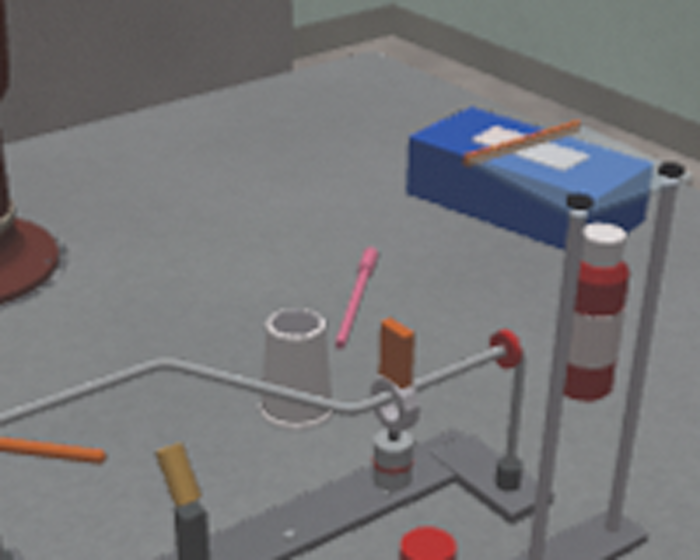

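Emit:
play_rows([
  [2.8, 1.2, 3.9, 0],
  [2.8, 1.2, 3.9, 0],
  [2.8, 1.2, 3.9, 0],
  [2.8, 1.2, 3.9, 0],
  [2.8, 1.2, 3.9, 0],
  [2.8, 1.2, 3.9, 0],
], fingers=4)

```text
time_s: 25.95
eef_pos: [0.541, 0.048, 0.3356]
orientation: [0.074, 2.532, -0.048]
ft_force: [1.4, -0.3, -1.3]
finger_gap: 0.0399
```

```bash
cat > go.py <<'E'
from h import *
import sys
# usage: go.py x y z(world TCP target) -> tool-axis delta cm, plus spin to align jaw with rack y
s=arm.read_state();T=tool(s);t=np.array([float(v) for v in sys.argv[1:4]])
ry=np.array([-np.sin(RK[2]),np.cos(RK[2]),0]);a=-np.arctan2(T[:3,0]@ry,T[:3,1]@ry)
print("t",s["time_s"],"tcp",s["eef_pos"].round(4),"z",T[:3,2].round(3),"ft",s["ft_force"].round(1),"gap",round(s["finger_gap"],4))
print("delta cm",(T[:3,:3].T@(t-T[:3,3])*100).round(2),"spin",round(a,3))
E
python3 go.py .534 .062 .288
```

```text
t 25.95 tcp [0.541  0.048  0.3356] z [ 0.57  -0.052 -0.82 ] ft [ 1.4 -0.3 -1.3] gap 0.0399
delta cm [3.35 1.44 3.43] spin -0.018
```

Emit:
play_rows([
  [1.7, 0.7, 1.7, -0.02],
  [1.7, 0.7, 1.7, 0],
  [0, 0, 0, 0],
])

```text
time_s: 26.32
eef_pos: [0.5294, 0.0617, 0.2815]
orientation: [0.056, 2.542, -0.056]
ft_force: [-0.1, 0.2, 0.4]
finger_gap: 0.0399
```

```bash
python3 go.py .6176 .0546 .164; python3 - <<'E'
from h import *
s=grab("wrist","w21.png");T=tool(s)
Rk=rackT(RK)
for p in ([60,55,193],[47,55,193],[73,55,193],[60,55,151],[60,20,140],[60,150,140],[52,110,292]):print(p,proj("wrist",xf(Rk,np.array(p)/1e3),T).round(1))
E
```

```text
t 26.325 tcp [0.5294 0.0617 0.2815] z [ 0.562 -0.053 -0.825] ft [-0.1  0.2  0.4] gap 0.0399
delta cm [-0.67  0.08 14.69] spin -0.003
[60, 55, 193] [[256.1 201.7]]
[47, 55, 193] [[255.8 193.4]]
[73, 55, 193] [[256.4 209.5]]
[60, 55, 151] [[257.3 171.4]]
[60, 20, 140] [[226.4 164.3]]
[60, 150, 140] [[341.3 165.4]]
[52, 110, 292] [[321.  292.9]]
```

View pics/w21.png

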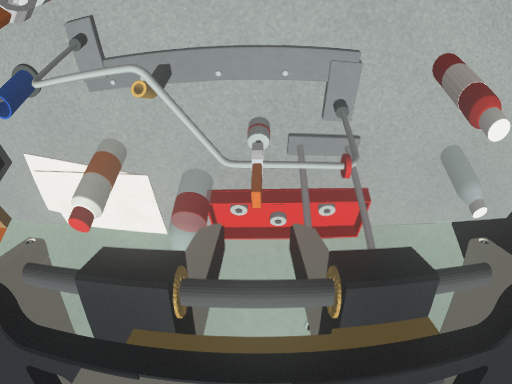

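Emit:
play_rows([
  [-0.3, 0, 4, 0],
  [-0.2, 0, 4, 0],
  [-0.1, 0, 3, 0],
])

```text
time_s: 26.75
eef_pos: [0.6052, 0.0559, 0.203]
orientation: [0.064, 2.522, -0.045]
ft_force: [0.6, -0.7, -0.6]
finger_gap: 0.0399
```

```bash
python3 go.py .6176 .0546 .164; python3 - <<'E'
from h import *
s=grab("wrist","w22.png",(150,120,380,310),3)
E
```

```text
t 26.75 tcp [0.6052 0.0559 0.203 ] z [ 0.579 -0.047 -0.814] ft [ 0.6 -0.7 -0.6] gap 0.0399
delta cm [1.25 0.01 3.89] spin -0.011
```

View pics/w22.png

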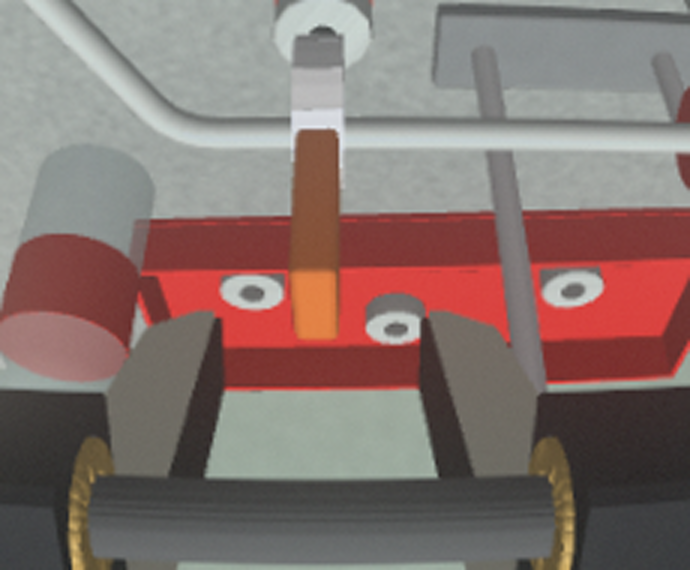

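Emit:
play_rows([
  [0.6, 0, 2, 0],
  [0.6, 0, 1.9, 0],
  [0, 0, 0, 0],
])

```text
time_s: 27.18
eef_pos: [0.6259, 0.0549, 0.18]
orientation: [0.071, 2.536, -0.052]
ft_force: [0.5, 0.4, -0.3]
finger_gap: 0.0401
```

```bash
python3 go.py .6176 .0546 .164; python3 - <<'E'
from h import *
s=grab("scene","c22.png",(180,60,340,200),4)
E
```

```text
t 27.175 tcp [0.6259 0.0549 0.18  ] z [ 0.567 -0.054 -0.822] ft [ 0.5  0.4 -0.3] gap 0.0401
delta cm [ 1.59 -0.05  0.85] spin -0.015
```

View pics/c22.png

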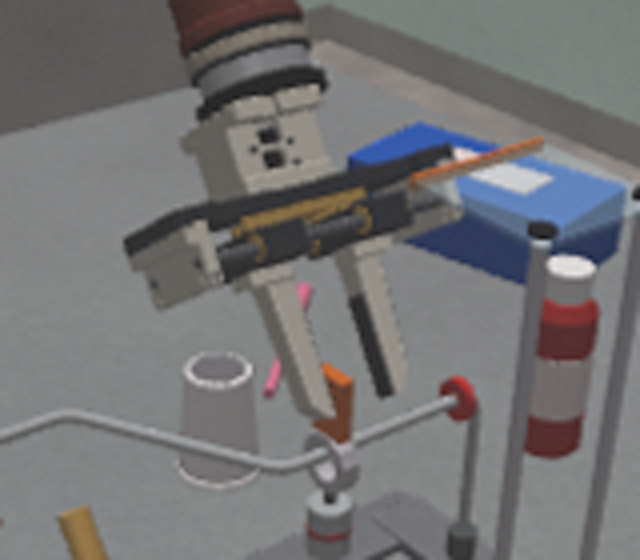

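Emit:
play_rows([
  [0.8, 0, 0.3, -0.01],
  [0.8, 0, 0.4, 0],
  [0.15, 0, 0.1, 0],
])

```text
time_s: 27.6
eef_pos: [0.6202, 0.0561, 0.1757]
orientation: [0.066, 2.539, -0.056]
ft_force: [0.5, 0.5, 0.1]
finger_gap: 0.0397
```

```bash
python3 go.py .6176 .0546 .164; python3 - <<'E'
from h import *
s=grab("wrist","w23.png",(150,120,380,310),3)
E
```

```text
t 27.6 tcp [0.6202 0.0561 0.1757] z [ 0.564 -0.055 -0.824] ft [0.5 0.5 0.1] gap 0.0397
delta cm [ 0.87 -0.13  0.83] spin -0.011
```

View pics/w23.png

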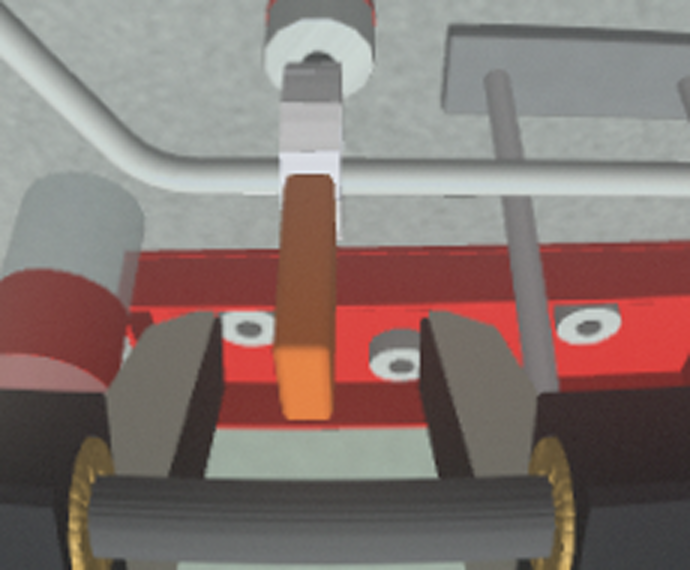

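Emit:
play_rows([
  [0.7, -0.2, 0.7, -0.01],
  [0.5, -0.1, 0.5, 0],
])

```text
time_s: 27.9
eef_pos: [0.6177, 0.0522, 0.1625]
orientation: [0.058, 2.533, -0.059]
ft_force: [-0.5, -0.2, 0.9]
finger_gap: 0.04
```

```bash
python3 go.py .6176 .0546 .164
```

```text
t 27.9 tcp [0.6177 0.0522 0.1625] z [ 0.569 -0.056 -0.82 ] ft [-0.5 -0.2  0.9] gap 0.04
delta cm [-0.07  0.24 -0.14] spin -0.004
```

Emit:
play_rows([
  [0.1, 0.1, 0.05, 0],
  [0.1, 0, 0.05, 0],
  [0.1, 0, 0.05, 0],
  [0.1, 0, 0.05, 0],
  [0.1, 0, 0.05, 0],
], fingers=0, grip_force=20)

```text
time_s: 28.52
eef_pos: [0.6165, 0.053, 0.1613]
orientation: [0.06, 2.527, -0.06]
ft_force: [-2.0, 0.2, 6.1]
finger_gap: 0.0099
```

```bash
python3 go.py .6176 .0546 .164; python3 - <<'E'
from h import *
s=grab("wrist","w24.png",(150,120,380,310),3)
E
```

```text
t 28.525 tcp [0.6165 0.053  0.1613] z [ 0.574 -0.057 -0.817] ft [-2.   0.2  6.1] gap 0.0099
delta cm [-0.24  0.16 -0.16] spin -0.006
```

View pics/w24.png

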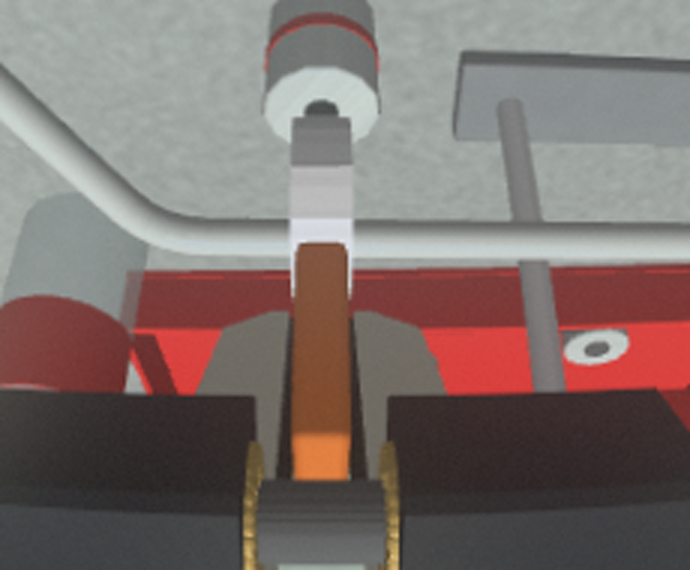

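Emit:
play_rows([
  [-0.25, 0, -0.35, 0],
  [0, 1.2, 0, 0],
  [0.05, 1.2, 0, 0],
  [0.05, 1.2, 0, 0],
  [0.05, 1.2, 0, 0],
])

```text
time_s: 29.2
eef_pos: [0.6166, 0.097, 0.1616]
orientation: [0.069, 2.531, -0.07]
ft_force: [0.9, -1.5, 0.4]
finger_gap: 0.0099
```

```bash
python3 go.py .619 .1435 .166; python3 - <<'E'
from h import *
s=grab("wrist","w25.png",(150,120,380,310),3)
E
```

```text
t 29.2 tcp [0.6166 0.097  0.1616] z [ 0.57  -0.065 -0.819] ft [ 0.9 -1.5  0.4] gap 0.0099
delta cm [-0.29  4.64 -0.53] spin -0.009
```

View pics/w25.png

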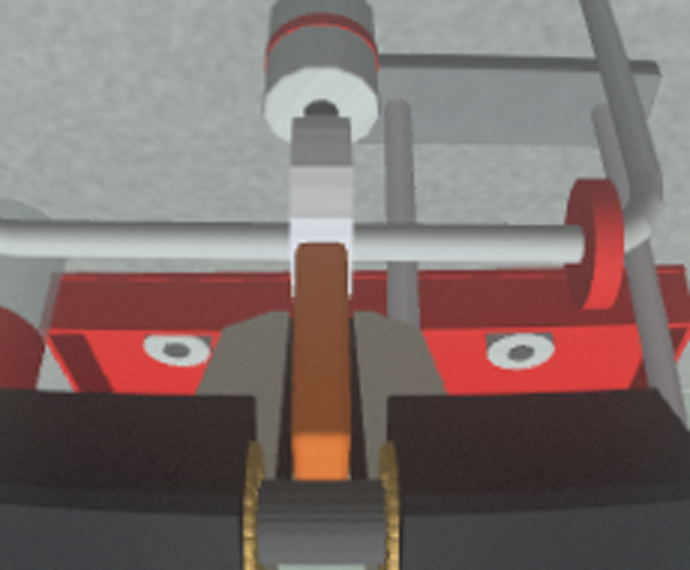

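Emit:
play_rows([
  [-0.3, 0.8, -0.4, 0],
  [-0.05, 1, -0.1, 0],
  [0, 1, 0, 0],
])

```text
time_s: 29.62
eef_pos: [0.616, 0.1277, 0.1644]
orientation: [0.064, 2.537, -0.067]
ft_force: [-0.5, -0.6, -1.6]
finger_gap: 0.01
```

```bash
python3 go.py .619 .1435 .166; python3 - <<'E'
from h import *
s=grab("wrist","w26.png",(150,120,380,310),3)
E
```

```text
t 29.625 tcp [0.616  0.1277 0.1644] z [ 0.565 -0.063 -0.822] ft [-0.5 -0.6 -1.6] gap 0.01
delta cm [-0.29  1.59 -0.06] spin -0.007
```

View pics/w26.png

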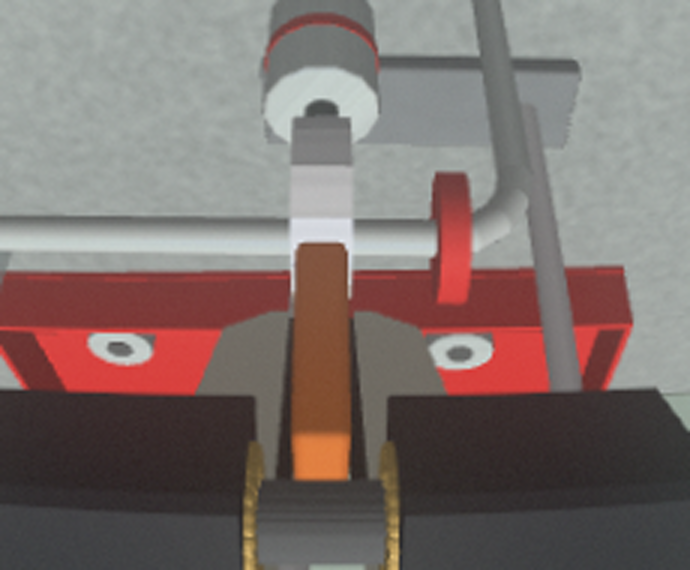

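Emit:
play_rows([
  [-0.15, 0.5, -0.25, 0],
  [0, 0.6, 0, 0],
])

```text
time_s: 29.92
eef_pos: [0.6149, 0.1408, 0.1651]
orientation: [0.061, 2.541, -0.064]
ft_force: [0.7, 1.2, -2.2]
finger_gap: 0.0101
```

```bash
python3 go.py .619 .1435 .166; python3 - <<'E'
from h import *
s=grab("wrist","w27.png",(150,120,380,310),3)
E
```

```text
t 29.925 tcp [0.6149 0.1408 0.1651] z [ 0.562 -0.06  -0.825] ft [ 0.7  1.2 -2.2] gap 0.0101
delta cm [-0.38  0.29  0.15] spin -0.005
```

View pics/w27.png

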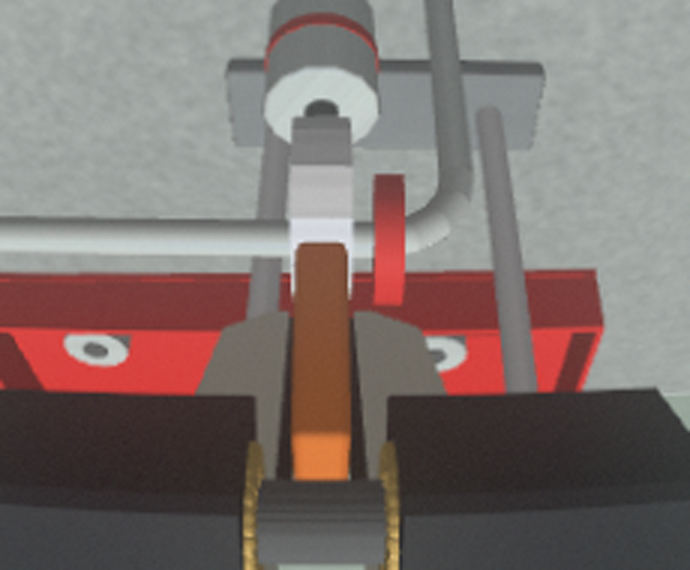

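Emit:
play_rows([
  [-0.05, 0.35, -0.05, 0],
  [0, 0.2, 0, 0],
])

```text
time_s: 30.22
eef_pos: [0.6149, 0.1457, 0.165]
orientation: [0.061, 2.542, -0.067]
ft_force: [-0.6, -1.9, -1.3]
finger_gap: 0.0096
```

```bash
python3 go.py .619 .1435 .166; python3 - <<'E'
from h import *
s=grab("wrist","w28.png",(150,120,380,310),3)
E
```

```text
t 30.225 tcp [0.6149 0.1457 0.165 ] z [ 0.561 -0.062 -0.825] ft [-0.6 -1.9 -1.3] gap 0.0096
delta cm [-0.4  -0.2   0.16] spin -0.005
```

View pics/w28.png

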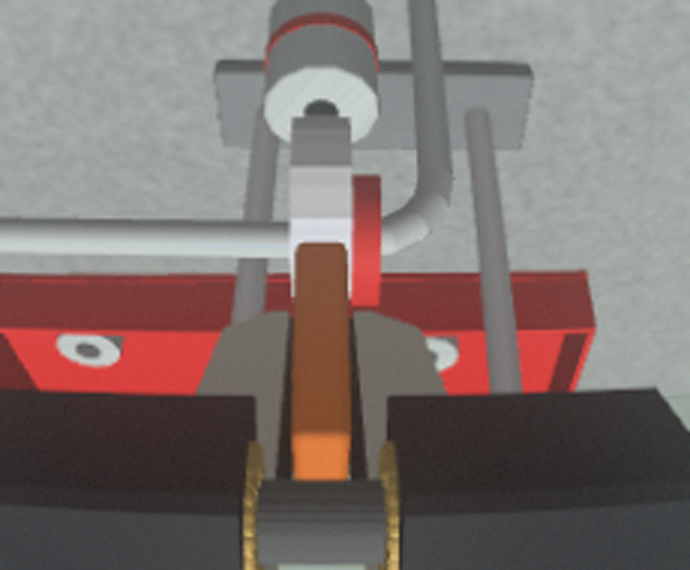

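Emit:
play_rows([
  [0.15, 0.05, 0.25, 0],
  [0.1, 0, 0.1, 0],
])

```text
time_s: 30.52
eef_pos: [0.6168, 0.1454, 0.1625]
orientation: [0.063, 2.538, -0.068]
ft_force: [-0.4, -0.7, 2.9]
finger_gap: 0.01
```

Emit:
play_rows([
  [0.1, 0, 0.05, 0],
  [0.1, 0, 0.05, 0],
  [0.1, 0, 0.05, 0],
], fingers=3)

```text
time_s: 30.9
eef_pos: [0.615, 0.1475, 0.1593]
orientation: [0.06, 2.538, -0.063]
ft_force: [-0.1, 0.8, -0.2]
finger_gap: 0.0294
```

```bash
python3 go.py .53 .15 .29; python3 - <<'E'
from h import *
s=grab("wrist","w29.png",(150,120,380,310),3)
E
```

```text
t 30.9 tcp [0.615  0.1475 0.1593] z [ 0.565 -0.059 -0.823] ft [-0.1  0.8 -0.2] gap 0.0294
delta cm [ -0.41  -0.66 -15.57] spin -0.005
```

View pics/w29.png

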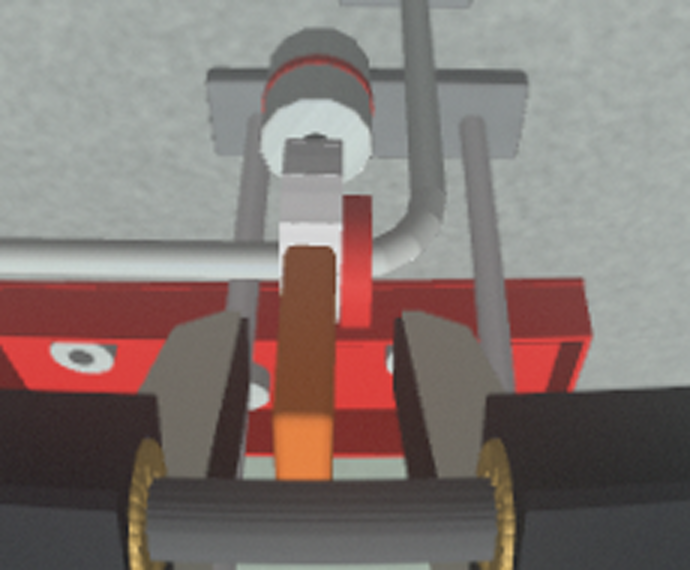

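Emit:
play_rows([
  [0, -0.1, -1.5, 0],
  [0, -0.1, -3, 0],
  [0, 0, -4, 0],
  [0, 0, -4, 0],
  [1, 0, -4, 0],
  [0, 0, 0, 0],
  [0, 0, 0, 0],
  [0, 0, 0, 0],
  [0, 0, 0, 0],
  [0, 0, 0, 0],
])

```text
time_s: 32.2
eef_pos: [0.511, 0.1549, 0.2886]
orientation: [0.06, 2.545, -0.069]
ft_force: [0.0, 1.2, -0.4]
finger_gap: 0.0302
```

```bash
python3 st.py; python3 - <<'E'
from h import *
grab("wrist","w30.png");grab("scene","c30.png",(60,60,340,290),2.5);grab("side","s30.png",(200,130,380,370),2.4)
Rk=rackT(RK)
for y in (139,147):print(y,proj("scene",xf(Rk,[.06,y/1e3,.193])),proj("side",xf(Rk,[.06,y/1e3,.193])))
E
```

```text
32.2 [0.511  0.1549 0.2886] [-0.415  0.178 -0.149  2.113  0.851  0.517  0.285] z [ 0.559 -0.062 -0.827] x [-0.827  0.028 -0.561] y [ 0.058  0.998 -0.036] [ 0.   1.2 -0.4]
139 [[290.40486037 142.50036434]] [[256.33051303 142.24864548]]
147 [[292.87182532 141.55967907]] [[254.84645038 140.93550079]]
```

View pics/c30.png

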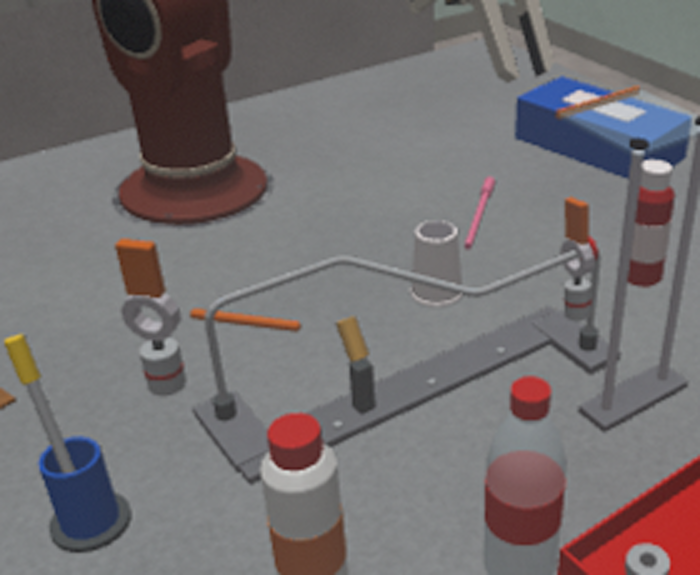

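View pics/s30.png

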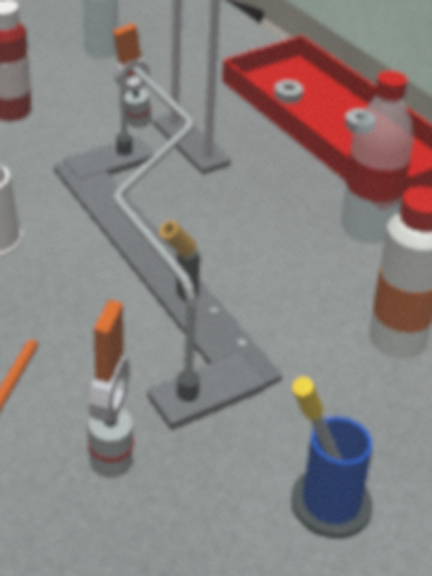

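View pics/w30.png

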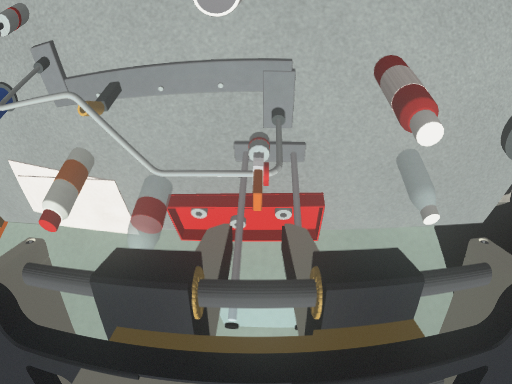

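Emit:
play_rows([
  [0, 0, -3, 0],
  [0, 0, -3, 0],
  [0, 0, 0, 0],
  [0, 0, 0, 0],
  [0, 0, 0, 0],
  [0, 0, 0, 0],
  [0, 0, 0, 0],
  [0, 0, 0, 0],
  [0, 0, 0, 0],
  [0, 0, 0, 0],
  [0, 0, 0, 0],
  [0, 0, 0, 0],
])

```text
time_s: 33.85
eef_pos: [0.4772, 0.1572, 0.3354]
orientation: [0.061, 2.551, -0.074]
ft_force: [-0.8, 0.7, 0.6]
finger_gap: 0.0297
```

```bash
python3 st.py; python3 - <<'E'
from h import *
grab("wrist","w31.png",(200,100,330,220),5);grab("scene","c31.png",(260,120,330,200),7)
E
```

```text
33.85 [0.4772 0.1572 0.3354] [-0.409  0.074 -0.203  2.08   0.695  0.644  0.421] z [ 0.554 -0.066 -0.83 ] x [-0.831  0.028 -0.556] y [ 0.06   0.997 -0.04 ] [-0.8  0.7  0.6]
```

View pics/w31.png

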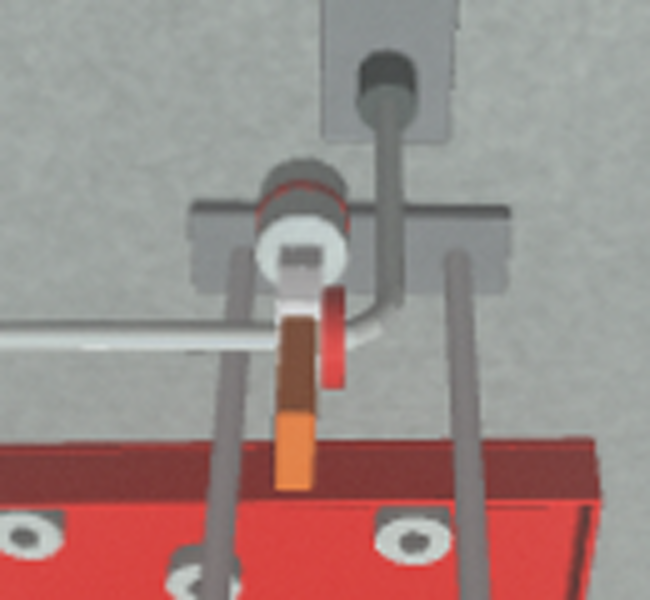

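View pics/c31.png

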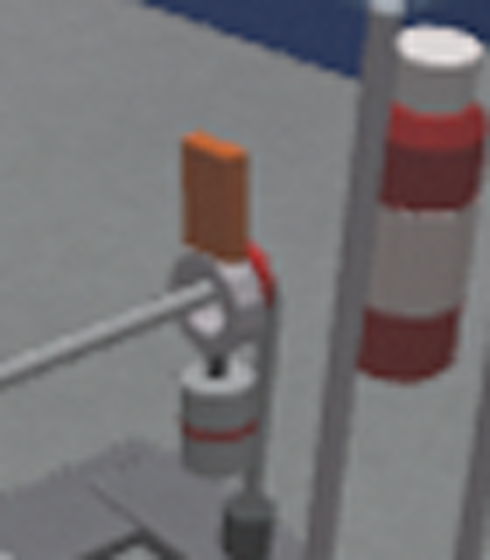

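The ring sits against the red disc (wrist zoom, about 320, 330). It hangs upright and at rest, and the gripper is clear.

```bash
python3 -c "
from station import job
print(job.hand_in())"
```

```text
the job is handed in; nothing more can be done
None
```

I finished both parts of the task and handed the job in. The last pre-hand-in reading was 33.9 s, under the 72 s limit; hand-in gave no verdict.

- **Pin:** I drew the steel pin about 44 mm along its own axis. I then turned it more upright inside the blue cup and let go. It stands tip down, leaning on the rim. I judged tip depth and lean only from the pictures.
- **Carrier:** I slid the smaller carrier round both corners with the tool upright and let go past corner 2. The moves cannot tilt the tool directly, so I tilted it to about 34 degrees by pushing the arm against its reach limit. I then gripped the tab again and slid the carrier up to the stop.
- **Last checks:** The final pictures show the carrier's ring against the red disc, upright and still. The gripper was clear of everything, with only about 1 N of noise on the force reading. I saw no contact with the canopy and no bystander appeared moved.
- **What did not go cleanly:**
  - The first grip on the carrier rolled its tab; I fixed that by shifting and lifting.
  - Lowering the carrier before the first release pressed the rod with about 12 N.
  - While tilting, joint 6 read 1.981–1.982 rad against its 1.98 limit. Nothing was reported, but I cannot rule out that it counts as passing the range.

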